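# Refit the filter cover on the lamp unit

## Task

The air filter in the lamp unit's sloping deck has just been changed: lift the louvred cover by its pull handle and lay it back square and flat on the filter frame. Then press down each of the four snap tabs around its rim until every one has clicked home, and leave the other things on the bench where they are.

Things in the scene. Friction and masses are not known exactly. Their poses are not given: they have to be found in the camera images.
- cover: loose louvred grey cover lying face up, 0.2 to 0.3 kg: plate 140 (x) x 190 (y) x 5 mm. Origin: centre of the plate's underside, which later rests on the frame; z out of the louvred face. It stands on 4 tapered locating posts, 22 mm long, at the corners; their outer faces lie 62 mm (x) and 87 mm (y) from the centre. Same if turned half round about z
- cover_grip (a point): middle of the cover's pull handle, 34 mm above the cover's origin, axes as the cover's. The bar is 56 mm long (x), 14 mm thick (y) and 18 mm high, with 20 mm free under it, on two feet 18 to 28 mm off centre in x: pinch it across y. The open tabs' inner ends stand 59 mm (y) and 34 mm (x) from the centre or farther, up to 20 mm above the cover's origin
- filter_frame: grey collar round the new pleated filter, fixed on a deck sloping 25 degrees. Origin: centre of the collar's top; z out of the deck (25 degrees from vertical), x up the slope, y level. Opening 128 (x) x 178 (y) mm, over 22 mm deep, wall 10 mm, 26 mm proud of the deck. The posts drop in with 2 mm play each way; seated, the cover's origin and axes coincide with these (or half a turn about z)
- lamp_unit: white wedge-shaped lamp and control unit, fixed, 225 mm deep (x), 330 mm wide (y), its deck sloping up from a 38 mm high front edge (-x) to 122 mm at the rear; keypad on its -y half, the filter frame on its +y half; origin at the centre of its underside
- tab1 (a joint): angle of the snap tab on the cover's +x edge: a rocker pad 34 mm wide, 28 mm long, hinged 8 mm in from the edge, 2 mm above the plate's underside, and pointing to the cover's middle. 0 = open, its inner end about 14 mm above the plate; 0.50 = clicked home, parallel with the plate, its top 2 mm above the plate's
- tab2 (a joint): the same on the cover's +y edge (0 open, 0.50 home). All tabs are over-centre: pressed 18 mm in from the hinge, square to the plate, one gives way at about 7 N, springs open again if let go before 0.35 and snaps home by itself beyond that
- tab3 (a joint): the same on the cover's -x edge (0 open, 0.50 home). A tab's toe swings out under the lip of the frame, so it goes home only when the cover is seated, and a tab closed beforehand keeps the cover from going in
- tab4 (a joint): the same on the cover's -y edge (0 open, 0.50 home)
- tab1_pad (a point): where to press tab1: on the pad's top, over its thumb ridges, 18 mm in from its hinge. In the cover's frame, when home: x = 44 mm, y = 0, z = 7 mm; when open z = 15 mm. While the tab is open its own x points outward across the rim
- tab2_pad (a point): where to press tab2: on the pad's top, over its thumb ridges, 18 mm in from its hinge. In the cover's frame, when home: x = 0, y = 69 mm, z = 7 mm; when open z = 15 mm. While the tab is open its own x points outward across the rim
- tab3_pad (a point): where to press tab3: on the pad's top, over its thumb ridges, 18 mm in from its hinge. In the cover's frame, when home: x = -44 mm, y = 0, z = 7 mm; when open z = 15 mm. While the tab is open its own x points outward across the rim
- tab4_pad (a point): where to press tab4: on the pad's top, over its thumb ridges, 18 mm in from its hinge. In the cover's frame, when home: x = 0, y = -69 mm, z = 7 mm; when open z = 15 mm. While the tab is open its own x points outward across the rim
- old_filter: the clogged filter just taken out, bystander: flat cardboard-framed panel 120 x 170 x 18 mm with dark pleats, no handle and no tabs; origin at the centre of its underside
- wood_box: closed red wooden box with a small steel latch, 110 x 160 x 64 mm, bystander; origin at the centre of its underside
- powder_press: turned aluminium powder press with a round knob, 68 mm across, 100 mm high, bystander; origin at the centre of its underside
- lens_cleaner: white bottle with a black cap, 56 mm across, 150 mm high, bystander; origin at the centre of its underside
- white_standard: white ceramic reference tile in a flat round black holder, 80 mm across, 26 mm high, bystander; origin at the centre of its underside
- dust_brush: flat brush 180 mm long lying on the bench, bystander; x runs along it from handle to tip
- screwdriver: screwdriver 190 mm long lying on the bench, bystander; x runs along it from handle to tip
Not all that is in view belongs to the job. What is shaped like the cover but turquoise is not meant.

How it is judged:
On the way, in this order (a step that is already met when the one before it is completed fails the run):
1. the cover lies seated on the filter frame, square and flat (origins within 5.5 mm, flat within 0.05 rad, square within 0.06 rad) (distance between cover and filter_frame below 0.0055 m and angle between the z axis of cover and the z axis of filter_frame, either way round below 0.05 rad and angle between the x axis of cover and the x axis of filter_frame, either way round below 0.06 rad), for 0.2 s.
2. all four snap tabs are clicked home (each joint above 0.44) with the cover seated (all of step 1 and value of joint each of tab1, tab2, tab3, tab4 above 0.44 rad), for 0.2 s.
At the end, for the whole second after the job is handed in: The cover rests seated on the filter frame (origins within 5.5 mm, flat within 0.05 rad, square within 0.06 rad, either way round), at rest, with all four snap tabs clicked home (each joint above 0.44 of 0.50) (all of step 2 and linear speed of cover below 0.01 m/s); the robot touches nothing.
It fails at once if a bystander is moved by more than 30 mm (distance of any of old_filter, wood_box, powder_press, lens_cleaner, white_standard, dust_brush, screwdriver from where it was at the start of the episode above 0.03 m).
It also fails if it takes over 45 s, if anything falls off the work surface, if the arm or the gripper's body presses on something with over 40 N, if the wrist force passes 120 N, or if a joint passes its speed limit or range.

## Robot

A 6-joint arm with a two-finger parallel gripper is mounted at the origin on the work surface. World frame = base frame: x ahead of the robot, y to its left, z up, the work surface at z = 0. Lengths are in m, angles in rad, forces in N, time in s.
With the tool pointing down it reaches from about 0.425 to 1.125 m from the base axis. Payload 14.9 kg.
Tool frame: the origin (TCP) lies at the very end of the fingers, on their centre line; the grasp point (between the pads) lies 19 mm behind it; z points along the fingers, y is the direction in which the jaws open and shut (so a half turn about z gives the same grasp; the last joint's range is limited). The gripper opens to 91 mm and grips with 3 to 60 N. Pads are 32 mm wide; open, the fingers measure 118 mm over their backs; the gripper's body (76 mm by 178 mm) begins 60 mm behind the grasp point.
Start: joints at [1.131, 0.379, 1.734, -0, 1.028, -0.033], TCP at [0.277, 0.643, 0.175] pointing down, gripper open.
Joint ranges: [-2.77, 2.77], [-0.74, 2.19], [0, 2.66], [-1.06, 4.2], [0.31, 2.87], [-3.08, 3.08]. Speed limits (rad/s): [1.89, 1.89, 2.39, 3.14, 3.14, 3.14].

## Interface

Orientations are given as a unit quaternion [x, y, z, w].
In Python, from bench import get_obs, camera, camera_info, finish_job, boxes_of, silhouettes gives the robot as it stands.
- The arm moves only by the tool servo_tool, never from a script. Its argument "series" is a list of rows, each a list of 7 numbers: the shift along the tool's x, y, z as a fraction of full scale, then the turn, a rotation vector about the tool's x, y, z as a fraction of full scale, then the opening, from -1 (shut) to 1 (fully open), so that 0 is half open. A call has exactly 8 rows; each row is the pose to reach, as a shift and turn from the pose measured when the call began, along the tool's axes at that moment; what a row does not reach only later rows make up. Full scale, the value 1, is 0.2 m for a shift and 90 degrees for a turn. A row lasts 1/8 s, in which the tool goes at most 62.5 mm and 10.7 degrees, less where a joint would pass 70% of its speed; a pose out of reach is approached as far as the arm can. A call with a number of a shift or a turn outside -1 to 1 is refused whole. A call with a gripper value outside its range is refused whole. The fingers move at their own pace and stop on an object; "newtons" is the grip in N (left out, the last holds). Time passes only in rows, so rows that repeat a pose let the fingers close, or fill a call up. It gives the time, the measured TCP pose, the force and the opening at its end, in the units of the state.
- get_obs(): the state, without advancing time (a new reading comes with each control period).
- camera(name): name is "scene" or "top" or "wrist"; returns the picture (400x640x3 uint8, blue, green, red); there is no depth.
- camera_info(name): a dict with "mtx" (3x3 intrinsics, pixels), "D" ([k1, k2, p1, p2, k3] as OpenCV has them; the pictures are not rectified), "extrinsics" (4x4, takes a point from camera to world coordinates); the wrist camera has in their place "T_tool_cam" (4x4, takes a point from camera to tool coordinates, whose origin is the TCP and whose axes are the flange's). Camera axes: x right, y up, looking along -z (the intrinsics and any distortion apply to the point x, -y, -z); pixel columns grow to the right and rows downward; lengths in m; the calibration is good to about 2 mm. A picture is of the moment at which its call begins: read the wrist's pose just before it. camera_info takes no time and is no camera call.
- finish_job(): hands the job in, once; it reports no verdict.
Trained networks look in the newest picture that a camera, given by its name, has taken for a name from the list of things; names that differ only in an ending like _2 or _b are one class to them, and where a whole thing is asked for, a point or a joint stands for the part that bears it (a point fixed in the world has none). Each returns a list of dicts, best first, with "confidence" (0 to 1); they miss things now and then, are a little off and sometimes report something else, mostly with a low value. They report only what shows in the picture. A call takes as long as a camera call. They do not tell look-alikes from the thing itself.
- boxes_of(camera, name): "xy" ([column, row] as shares, 0 to 1, of the picture: columns of its width, rows of its height, amid what is visible of it).
- silhouettes(camera, name): "mask" (400x640 bool, what is visible of it) and "xy" ([column, row] as shares, 0 to 1, of the picture: columns of its width, rows of its height, amid what is visible of it).
The state is a dict: "t": time; "q": joint angles; "joint_vel": joint speeds; "joint_efforts": joint torques, N m; "tcp_pos": TCP position; "orientation": TCP orientation; "contact_force": force on the tool from outside, world axes, zero at the start; "ft_torque": the same for the moment, N m; "gripper_width": opening from 0.0 (shut) to 1.0 (fully open).
Only numpy, scipy, OpenCV 4.12 (cv2) and the standard library are available. Lean on these libraries where they do the work, as an engineer would, in place of code of your own. Each camera call takes 0.05 s, during which the arm holds its last target.

## Working session

There is one attempt and no reset: what is moved stays moved. The work goes in short steps, Python scripts to look and compute and a tool call to move; the robot and the scene stay as the last step left them, time stands still between calls to the robot, and variables do not carry over. Pictures are saved under pics/ and viewed, and the job is handed in when it is done.

Besides the shell and the picture viewer there is one more tool, called after ">>>" as a command line: name --pt "numbers of a row" for each row, then --argument value for the rest. servo_tool: Moves the arm, as the interface text tells. Its arguments: {"type":"object","properties":{"series":{"type":"array"},"newtons":{"type":"number"}},"required":["series"]}

```bash
ls; mkdir -p pics; python3 - <<'E'
from bench import *
import cv2
o=get_obs();print(o)
for c in ['scene','top','wrist']:
    im=camera(c);cv2.imwrite(f'pics/{c}0.png',im)
    i=camera_info(c);print(c,{k:(v.tolist() if hasattr(v,'tolist') else v) for k,v in i.items()})
    for n in ['cover','filter_frame','old_filter','wood_box','lamp_unit']:
        for m in boxes_of(c,n)[:3]: print(n,round(m['confidence'],2),m['xy'][0]*640,m['xy'][1]*400)
E
```

```text
pics
{'t': 0.0, 'q': array([ 1.13070359e+00,  3.79397534e-01,  1.73477403e+00, -1.10435996e-05,
        1.02850497e+00, -3.32963701e-02]), 'joint_vel': array([-0.00078699, -0.00160619,  0.00110264,  0.00150968,  0.00101942,
       -0.00033017]), 'joint_efforts': array([ 3.55472672e-03, -7.63702583e+01, -4.34382463e+01,  6.50828937e-02,
        4.23272909e-02, -8.43613452e-05]), 'tcp_pos': array([0.27678808, 0.64247798, 0.17449934]), 'orientation': array([ 2.01995799e-01,  9.79386238e-01, -5.27935586e-04, -1.22482936e-04]), 'contact_force': array([-0.6949836 ,  0.69313305, -0.37110087]), 'ft_torque': array([ 0.01763922, -0.03628869,  0.02187374]), 'gripper_width': 1.0009074088798964}
scene {'mtx': [[465.29679201043155, 0.0, 309.7690806950709], [0.0, 465.29679201043155, 193.88230105860268], [0.0, 0.0, 1.0]], 'D': [-0.1187655748095399, 0.0, 0.0, 0.0, 0.0], 'extrinsics': [[-0.8823467921613244, -0.3195750597402608, 0.3454503141620072, 1.0875224077409074], [0.47055689755335306, -0.5892220640679354, 0.6568055765449053, 1.1258313544846716], [-0.006351734218619853, 0.7420843216289715, 0.67027
[... 808 characters left out ...]
 173.31199999999998 209.68
cover 0.86 257.92 198.07999999999998
filter_frame 0.95 350.91200000000003 178.6
old_filter 0.71 450.88 238.48
wood_box 0.96 275.776 145.52
lamp_unit 0.61 364.096 189.6
wrist {'mtx': [[359.01681160348767, 0.0, 317.00519801774914], [0.0, 359.01681160348767, 204.7647926655033], [0.0, 0.0, 1.0]], 'D': [-0.003355261652134163, 0.0, 0.0, 0.0, 0.0], 'T_tool_cam': [[0.0007499723330034229, 0.9702052170176981, 0.2422834588104181, 0.06747446118227364], [0.9999997177822715, -0.0007383997047339353, -0.0001385685829960312, 0.0004929038837898636], [4.446207231001916e-05, 0.24228349435633434, -0.9702054969879353, -0.2096241719449128], [0.0, 0.0, 0.0, 1.0]]}
cover 0.96 396.224 313.2
```

View pics/scene0.png

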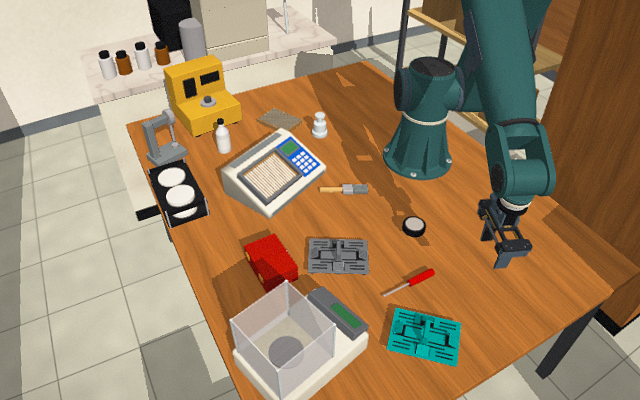

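View pics/top0.png

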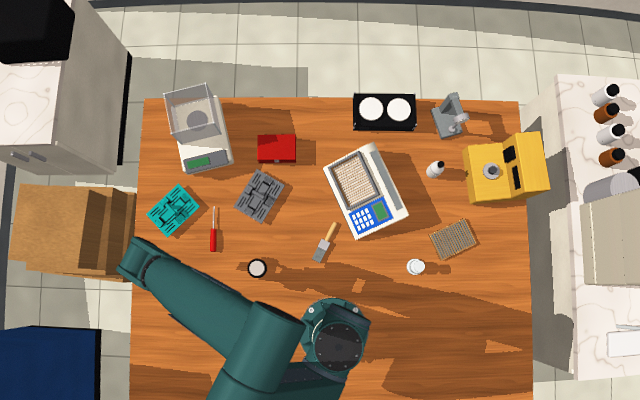

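View pics/wrist0.png

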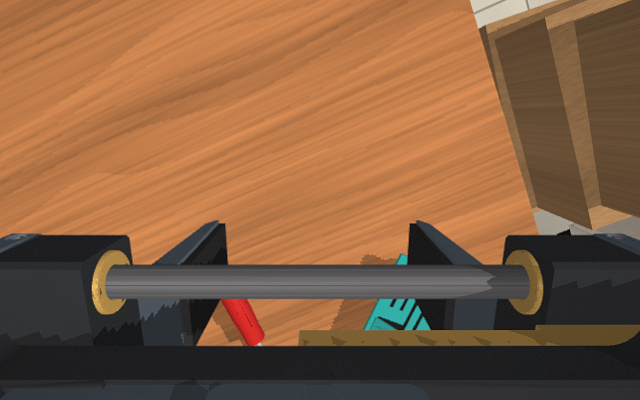

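```bash
cat > h.py <<'E'
import numpy as np, cv2
from scipy.spatial.transform import Rotation as R
from scipy.optimize import minimize
from bench import *
def cam(c,o=None):
    i=camera_info(c);K=np.array(i['mtx']);D=np.array(i['D'])
    if c=='wrist':
        o=o or get_obs(); T=np.eye(4);T[:3,:3]=R.from_quat(o['orientation']).as_matrix();T[:3,3]=o['tcp_pos']
        E=T@np.array(i['T_tool_cam'])
    else: E=np.array(i['extrinsics'])
    W=np.diag([1,-1,-1,1.])@np.linalg.inv(E)   # world -> cv cam
    return K,D,W
def proj(P,C):
    K,D,W=C
    return cv2.projectPoints(np.asarray(P,float).reshape(-1,3),cv2.Rodrigues(W[:3,:3])[0],W[:3,3],K,D)[0][:,0]
def back(px,C,z):
    K,D,W=C;n=cv2.undistortPoints(np.array(px,float).reshape(-1,1,2),K,D)[:,0]
    Rm=W[:3,:3].T;c=-Rm@W[:3,3]
    d=np.c_[n,np.ones(len(n))]@Rm.T
    return c+d*((z-c[2])/d[:,2])[:,None]
def box(x0,x1,y0,y1,z0,z1): return np.array([[x,y,z] for x in(x0,x1) for y in(y0,y1) for z in(z0,z1)])
COVER=np.r_[box(-.07,.07,-.095,.095,0,.005),box(-.028,.028,-.007,.007,.025,.043)]
FRAME=box(-.074,.074,-.099,.099,-.026,0)
def hullmask(P,C,s=4):
    h=cv2.convexHull(proj(P,C).astype(np.float32))[:,0]
    m=np.zeros((400*s,640*s),np.uint8);cv2.fillConvexPoly(m,np.round((h+.5)*s-.5).astype(np.int32),1);return m
def maskhull(mask):
    m=cv2.morphologyEx(mask.astype(np.uint8),cv2.MORPH_OPEN,np.ones((3,3)))
    n,l,st,_=cv2.connectedComponentsWithStats(m);k=1+np.argmax(st[1:,4]);m=(l==k).astype(np.uint8)
    return m
E
python3 - <<'E'
from h import *
for c in['top','scene']:
    im=camera(c)
    for n in['cover','filter_frame','lamp_unit']:
        for j,m in enumerate(silhouettes(c,n)[:3]):
            a=m['mask'];print(c,n,j,round(m['confidence'],2),a.sum(),m['xy'][0]*640,m['xy'][1]*400)
            np.save(f'{c}_{n}_{j}.npy',a)
            if n!='lamp_unit':
                cs,_=cv2.findContours(a.astype(np.uint8),0,2);cv2.drawContours(im,cs,-1,[(0,0,255),(0,255,0),(255,0,0)][j],1)
    crop=im[110:250,130:430] if c=='top' else im[110:390,200:480]
    cv2.imwrite(f'pics/{c}_m.png',cv2.resize(crop,None,fx=2.6 if c=='top' else 2.1,fy=2.6 if c=='top' else 2.1,interpolation=0))
T=cam('top');print(back([[259,196],[352,178],[172,210]],T,.03))
E
```

```text
top cover 0 0.91 1472 259.968 196.6
top cover 1 0.56 1433 175.296 206.48
top cover 2 0.2 190 212.224 234.68
top filter_frame 0 0.88 1773 350.91200000000003 180.20000000000002
top lamp_unit 0 0.96 4698 365.12 189.32
top lamp_unit 1 0.44 60 245.824 185.8
scene cover 0 0.77 2973 425.216 337.8
scene cover 1 0.71 1984 337.98400000000004 254.4
scene cover 2 0.6 2057 268.8 177.48
scene filter_frame 0 0.89 2076 270.91200000000003 175.6
scene filter_frame 1 0.66 86 359.10400000000004 252.68
scene filter_frame 2 0.32 668 278.784 119.8
scene lamp_unit 0 0.77 5503 272.192 174.8
[[ 0.55654459  0.30888577  0.03      ]
 [ 0.6346898  -0.08084461  0.03      ]
 [ 0.49591612  0.67630663  0.03      ]]
```

View pics/top_m.png

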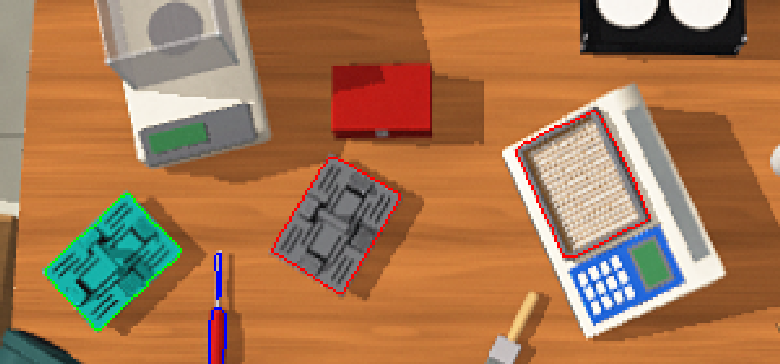

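View pics/scene_m.png

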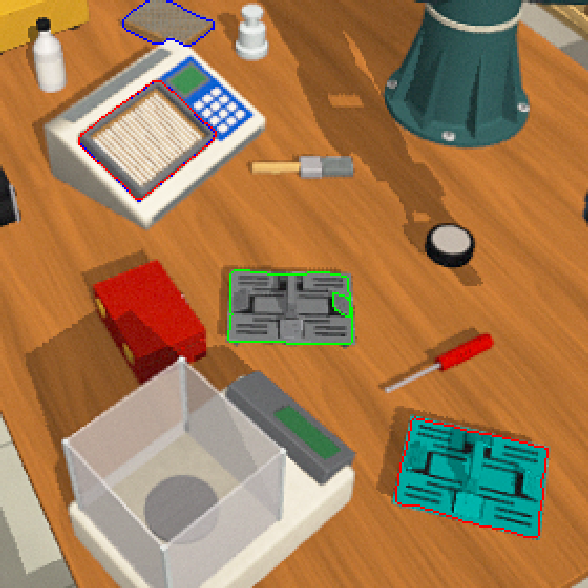

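```bash
cat > fit.py <<'E'
from h import *
def fit(P,pose,x0,obs,scale,s=4):
    # obs: list (mask hull, cam)
    tg=[]
    for m,C in obs:
        m=maskhull(m);cs,_=cv2.findContours(m,0,1);h=cv2.convexHull(np.vstack(cs))[:,0]
        M=cv2.resize(m,None,fx=s,fy=s,interpolation=0)
        F=np.zeros_like(M)
        hh=cv2.convexHull(np.argwhere(M)[:,::-1].astype(np.int32));cv2.fillConvexPoly(F,hh,1);tg.append((F,C))
    def f(u):
        Q=pose(P,u*scale+x0); return sum((hullmask(Q,C,s)!=F).sum()/F.sum() for F,C in tg)
    best=None
    n=len(x0)
    for k in range(3):
        b=best.x if best is not None else np.zeros(n)
        sim=np.vstack([b]+[b+np.eye(n)[i]*(1-.3*k)*(-1)**k for i in range(n)])
        best=minimize(f,b,method='Nelder-Mead',options=dict(initial_simplex=sim,maxiter=300,xatol=.005,fatol=1e-5))
    return best.x*scale+x0,best.fun
def pose_flat(P,p): return P@R.from_euler('z',p[2]).as_matrix().T+[p[0],p[1],.022]
def Rf(yaw): return R.from_euler('z',yaw)*R.from_euler('y',-25,degrees=True)
def pose_fr(P,p): return P@Rf(p[3]).as_matrix().T+p[:3]
E
python3 - <<'E'
from fit import *
T=cam('top');S=cam('scene')
ld=np.load
ct,cs=ld('top_cover_0.npy'),ld('scene_cover_1.npy')
ft,fs=ld('top_filter_frame_0.npy'),ld('scene_filter_frame_0.npy')
for ob in ([(ct,T),(cs,S)],[(ct,T)],[(cs,S)]):
  for y in ([1.0,2.6] if len(ob)==2 else [b[2]]):
    r=fit(COVER,pose_flat,np.array([.553,.309,y]),ob,np.array([.01,.01,.15]))
    print('cover',r)
    if len(ob)==2:
        if y==1.0 or r[1]<bb: b=r[0];bb=r[1]
# frame: visible outline is collar top+sides
for ob in ([(ft,T),(fs,S)],):
    r=fit(FRAME,pose_fr,np.array([.62,-.08,.10,-1.15]),ob,np.array([.01,.01,.01,.1]));print('frame',r)
    top=FRAME[FRAME[:,2]==0]
    r2=fit(top,pose_fr,np.array([.62,-.08,.10,-1.15]),ob,np.array([.01,.01,.01,.1]));print('frame',r2)
for c,C in(('top',T),('scene',S)):
    im=cv2.resize(camera(c),None,fx=3,fy=3)
    for P in (pose_flat(COVER,b),pose_fr(top,r[0]),pose_flat(np.array([[.07,0,.005],[0,0,.043]]),b),pose_fr(np.array([[.07,0,0],[0,0,0]]),r[0])):
        q=proj(P,C)*3+1
        for u in q: cv2.circle(im,tuple(int(v) for v in u),2,(0,255,255),-1)
    im=im[330:750,600:1320] if c=='top' else im[330:920,600:1200]
    cv2.imwrite(f'pics/{c}_fit.png',im)
E
```

```text
cover (array([0.56126938, 0.31144654, 1.04079453]), np.float64(0.07018819926770148))
cover (array([0.56153098, 0.31201635, 4.18775682]), np.float64(0.07266461344983148))
cover (array([0.56017381, 0.31110272, 1.03838416]), np.float64(0.03571140017774905))
cover (array([0.56242402, 0.31173456, 1.04444799]), np.float64(0.03285290377278508))
frame (array([ 0.61079567, -0.07405143,  0.10333427, -1.16056139]), np.float64(0.08009586793279526))
frame (array([ 0.61149426, -0.07716086,  0.09835962, -1.18177256]), np.float64(0.2192002349888567))
```

View pics/top_fit.png

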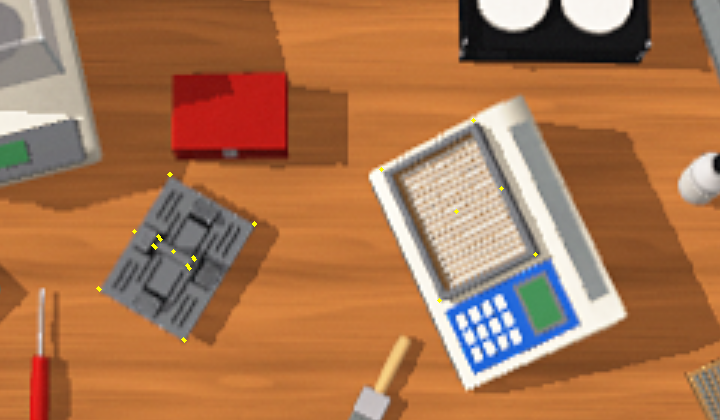

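View pics/scene_fit.png

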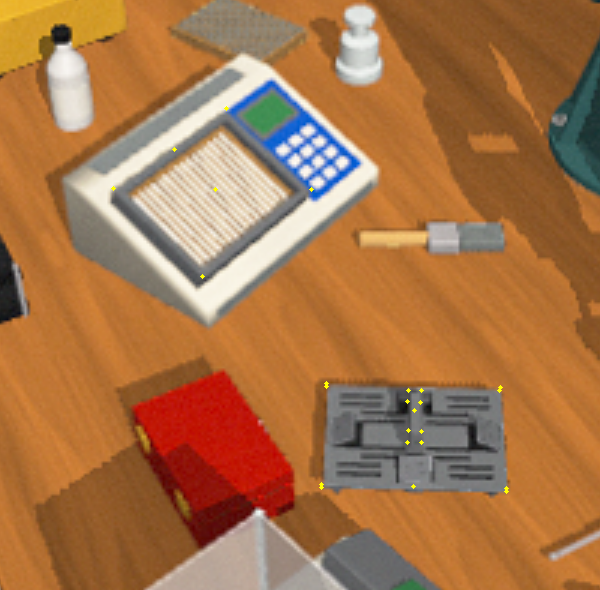

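```bash
cat > plan.py <<'E'
from fit import *
def cur(o=None):
    o=o or get_obs(); return R.from_quat(o['orientation']),np.array(o['tcp_pos'])
def goto(p,Rt,st=None):
    R0,p0=st or cur()
    s=R0.inv().apply(np.array(p)-p0)/.2
    t=(R0.inv()*Rt).as_rotvec()/(np.pi/2)
    print('shift',np.round(s,3),'turn',np.round(t,3),'max',np.round(abs(s).max(),2)); return s,t
def Rdown(ay):  # tool z down, y at angle ay
    y=np.array([np.cos(ay),np.sin(ay),0]);z=np.array([0,0,-1.]);return R.from_matrix(np.c_[np.cross(y,z),y,z])
def Rframe(yaw): # tool z=-frame z, y = frame y, x=-frame x
    m=Rf(yaw).as_matrix();return R.from_matrix(np.c_[-m[:,0],m[:,1],-m[:,2]])
E
python3 - <<'E'
from plan import *
c=np.array([.5613,.3114,.022]);a=1.0408-np.pi/2
Rt=Rdown(a);x=Rt.apply([1,0,0]);print(x)
goto(c-.08*x+[0,0,.19],Rt)
E
```

```text
[0.50553017 0.86280893 0.        ]
shift [-1.912 -1.357 -0.184] turn [0.    0.    1.078] max 1.91
```

>>> servo_tool --pt "-0.3 -0.21 -0.09 0 0 0.11 1" --pt "-0.6 -0.42 -0.09 0 0 0.22 1" --pt "-0.9 -0.63 -0.09 0 0 0.33 1" --pt "-0.98 -0.68 -0.09 0 0 0.44 1" --pt "-0.98 -0.68 -0.09 0 0 0.55 1" --pt "-0.98 -0.68 -0.09 0 0 0.66 1" --pt "-0.98 -0.68 -0.09 0 0 0.77 1" --pt "-0.98 -0.68 -0.09 0 0 0.87 1"

```text
t: 2.4
tcp_pos: [0.4032, 0.4404, 0.1932]
orientation: [0.777, 0.63, 0.0, -0.0]
contact_force: [0.3, 0.5, -1.0]
gripper_width: 0.997
```

```bash
python3 - <<'E'
from plan import *
c=np.array([.5613,.3114,.022]);a=1.0408-np.pi/2
Rt=Rdown(a);x=Rt.apply([1,0,0])
print(cur()[1]);goto(c-.08*x+[0,0,.19],Rt)
E
```

```text
[0.40323525 0.44042221 0.19322236]
shift [-0.847  0.78  -0.094] turn [ 0.    -0.     0.205] max 0.85
```

>>> servo_tool --pt "-0.25 0.23 -0.09 0 0 0.1 1" --pt "-0.5 0.46 -0.09 0 0 0.205 1" --pt "-0.75 0.7 -0.09 0 0 0.205 1" --pt "-0.847 0.78 -0.09 0 0 0.205 1" --pt "-0.847 0.78 -0.09 0 0 0.205 1" --pt "-0.847 0.78 -0.09 0 0 0.205 1" --pt "-0.847 0.78 -0.09 0 0 0.205 1" --pt "-0.847 0.78 -0.09 0 0 0.205 1"

```text
t: 3.4
tcp_pos: [0.5205, 0.2432, 0.2112]
orientation: [0.867, 0.498, 0.0, -0.0]
contact_force: [0.3, -0.4, 0.9]
gripper_width: 0.997
```

```bash
python3 - <<'E'
from plan import *
o=get_obs();im=camera('wrist');C=cam('wrist',o)
ms=silhouettes('wrist','cover')
for m in ms: print(m['confidence'],m['mask'].sum(),m['xy'])
np.save('w_cover.npy',ms[0]['mask'])
p0=np.array([.5613,.3114,1.0408])
r=fit(COVER,pose_flat,p0,[(ms[0]['mask'],C)],np.array([.01,.01,.1]));print(r)
goto(np.array([r[0][0],r[0][1],.022+.034+.019]),Rdown(r[0][2]-np.pi/2))
cs,_=cv2.findContours(ms[0]['mask'].astype(np.uint8),0,2)
cv2.imwrite('pics/w1raw.png',im);cv2.drawContours(im,cs,-1,(0,0,255),1)
for u in proj(pose_flat(COVER,r[0]),C): cv2.circle(im,tuple(int(v) for v in np.round(u)),2,(0,255,255),-1)
cv2.imwrite('pics/w1.png',im)
E
```

```text
0.82 24383 [0.4983, 0.2477]
(array([0.56080375, 0.31175552, 1.04051823]), np.float64(0.008001197009505067))
shift [ 0.398 -0.     0.681] turn [ 0.    -0.     0.001] max 0.68
```

View pics/w1.png

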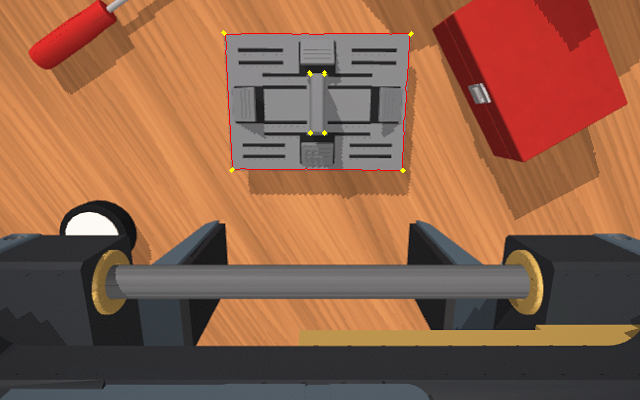

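```bash
python3 - <<'E'
from plan import *
f=np.array([.6108,-.0741,.1033]);yw=-1.1606
M=Rf(yw).as_matrix();print(M)
t=f+.08*M[:,0]+.20*M[:,2];print(t)
goto(t,Rframe(yw))
E
```

```text
[[ 3.61425917e-01  9.17042547e-01 -1.68535673e-01]
 [-8.31122802e-01  3.98789376e-01  3.87558927e-01]
 [ 4.22618262e-01  2.77555756e-17  9.06307787e-01]]
[ 0.60600694 -0.06307804  0.31837102]
shift [-1.105  1.141 -0.536] turn [-0.13  -0.257 -0.588] max 1.14
```

>>> servo_tool --pt "-0.2 0.2 -0.3 -0.02 -0.04 -0.08 1" --pt "-0.45 0.45 -0.53 -0.04 -0.08 -0.17 1" --pt "-0.7 0.7 -0.536 -0.06 -0.12 -0.26 1" --pt "-0.9 0.9 -0.536 -0.08 -0.15 -0.35 1" --pt "-1 1 -0.536 -0.1 -0.2 -0.44 1" --pt "-1 1 -0.536 -0.13 -0.257 -0.588 1" --pt "-1 1 -0.536 -0.13 -0.257 -0.588 1" --pt "-1 1 -0.536 -0.13 -0.257 -0.588 1"

```text
t: 4.5
tcp_pos: [0.592, -0.0298, 0.3183]
orientation: [0.536, 0.816, -0.118, 0.181]
contact_force: [-0.5, 1.2, 0.4]
gripper_width: 1.0
```

```bash
python3 - <<'E'
from plan import *
o=get_obs();im=camera('wrist');C=cam('wrist',o)
ms=silhouettes('wrist','filter_frame')
for m in ms: print(m['confidence'],m['mask'].sum(),m['xy'])
np.save('w_frame.npy',ms[0]['mask'])
p0=np.array([.6108,-.0741,.1033,-1.16])
r=fit(FRAME,pose_fr,p0,[(ms[0]['mask'],C)],np.array([.01,.01,.01,.1]));print(r)
cv2.imwrite('pics/w2raw.png',im)
cs,_=cv2.findContours(ms[0]['mask'].astype(np.uint8),0,2)
cv2.drawContours(im,cs,-1,(0,0,255),1)
for u in proj(pose_fr(FRAME,r[0]),C): cv2.circle(im,tuple(int(v) for v in np.round(u)),2,(0,255,255),-1)
cv2.imwrite('pics/w2.png',im)
E
```

```text
0.66 22280 [0.4967, 0.3242]
(array([ 0.6109588 , -0.071058  ,  0.10827409, -1.15269437]), np.float64(0.009169793879100684))
```

View pics/w2.png

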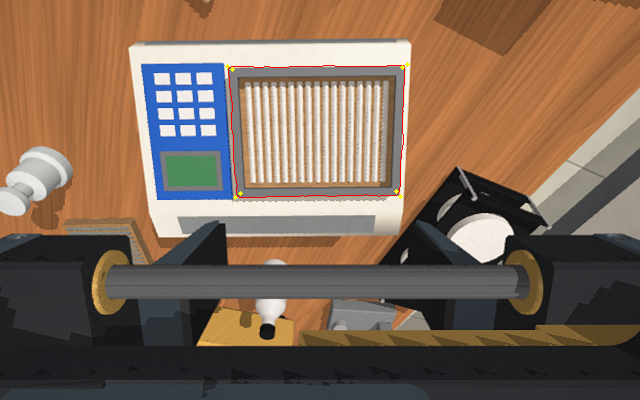

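View pics/w2raw.png

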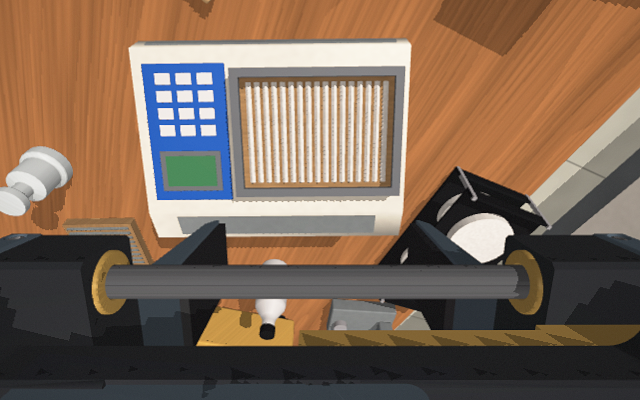

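```bash
python3 - <<'E'
import cv2
im=cv2.imread('pics/w2raw.png')[55:207,215:415]
cv2.imwrite('pics/w2z.png',cv2.resize(im,None,fx=3.9,fy=3.9,interpolation=0))
E
```

```text
(no output)
```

View pics/w2z.png

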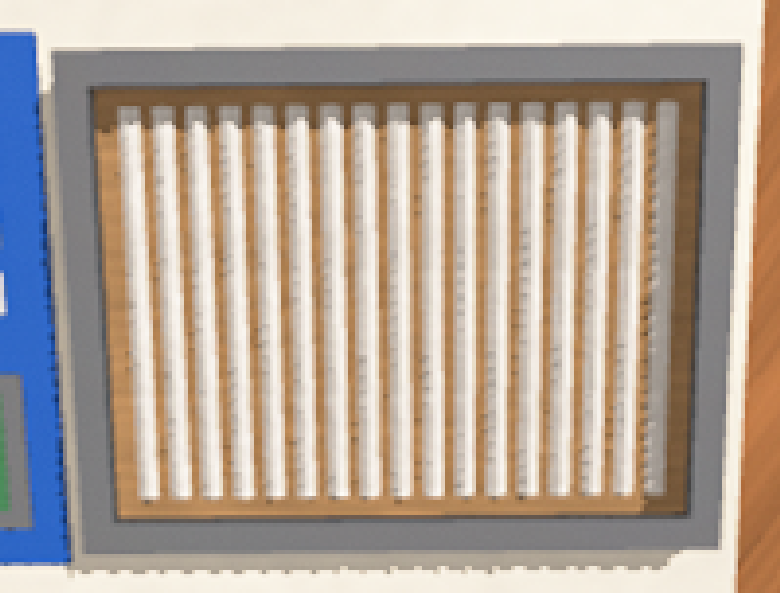

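```bash
cat > ring.py <<'E'
from plan import *
def greymask(im,p0,C):
    Q=proj(pose_fr(np.array([[x,y,0] for x,y in((-.09,-.115),(.09,-.115),(.09,.115),(-.09,.115))]),p0),C)
    roi=np.zeros(im.shape[:2],np.uint8);cv2.fillConvexPoly(roi,np.int32(Q),1)
    i=im.astype(int);g=(i.max(2)-i.min(2)<14)&(i.mean(2)>100)&(i.mean(2)<150)&(roi>0)
    m=cv2.morphologyEx(g.astype(np.uint8),cv2.MORPH_OPEN,np.ones((4,4)))
    n,l,st,_=cv2.connectedComponentsWithStats(m);return l==1+np.argmax(st[1:,4])
E
python3 - <<'E'
from ring import *
o=get_obs();C=cam('wrist',o);im=cv2.imread('pics/w2raw.png')
print(o['t'])
p0=np.array([.611,-.071,.108,-1.153])
g=greymask(im,p0,C)
TOP=FRAME[FRAME[:,2]==0]
inn=np.array([[sx*.064,sy*.089,0] for sx in(-1,1) for sy in(-1,1)])
def ring(P):
    s=4;return hullmask(pose_fr(TOP,P),C,s)-hullmask(pose_fr(inn,P),C,s)*1
G=cv2.resize(g.astype(np.uint8),None,fx=4,fy=4,interpolation=0)
print(g.sum(),fit(TOP,pose_fr,p0,[(g,C)],np.array([.01,.01,.01,.1])))
sc=np.array([.01,.01,.01,.1]);b=np.zeros(4)
for k in range(3):
    sim=np.vstack([b]+[b+np.eye(4)[i]*(.6-.2*k)*(-1)**k for i in range(4)])
    r=minimize(lambda u:(ring(u*sc+p0)!=G).mean()*100,b,method='Nelder-Mead',options=dict(initial_simplex=sim,xatol=.003,fatol=1e-5,maxiter=400));b=r.x
print('ring',b*sc+p0,r.fun)
p=b*sc+p0
# PnP with manual corners
z=np.array([[50,50],[743,44],[719,548],[80,554],[90,87],[706,80],[687,515],[115,521]],float)/3.9+[215-.5,55-.5]
P3=np.array([[-.074,-.099,0],[-.074,.099,0],[.074,.099,0],[.074,-.099,0],[-.064,-.089,0],[-.064,.089,0],[.064,.089,0],[.064,-.089,0]])
K,D,W=C
ok,rv,tv=cv2.solvePnP(P3,z,K,D)
Mc=np.eye(4);Mc[:3,:3]=cv2.Rodrigues(rv)[0];Mc[:3,3]=tv[:,0]
Mw=np.linalg.inv(W)@Mc
print('pnp',Mw[:3,3],np.degrees(np.arccos(Mw[2,2])),np.arctan2(Mw[1,0],Mw[0,0]), Mw[:3,1])
print(np.abs(proj(pose_fr(P3,p),C)-z).max(0))
# consistency with static cams using frame
for c in('top','scene'):
    q=proj(pose_fr(P3[:4],p),cam(c));print(c,q.round(1).tolist())
print('deck height here', )
E
```

```text
4.6
4744 (array([ 0.61362468, -0.07495867,  0.10439776, -1.15512709]), np.float64(0.004621495036695122))
ring [ 0.61390531 -0.07533542  0.10310532 -1.15206988] 0.120263671875
pnp [ 0.61249924 -0.07459369  0.10239265] 25.18970683950937 -1.1530759419486643 [ 0.91532999  0.40264322 -0.00703168]
[1.94578509 1.61522703]
top [[346.7, 209.2], [326.8, 165.7], [357.7, 149.1], [378.5, 193.4]]
scene [[302.5, 172.9], [266.5, 202.1], [236.6, 172.9], [274.1, 146.0]]
deck height here
```

```bash
python3 - <<'E'
from plan import *
Rt=Rdown(1.0405-np.pi/2);c=np.array([.5608,.3118,0])
goto(c+[0,0,.18],Rt)
E
```

```text
shift [ 1.772  0.533 -0.059] turn [0.13  0.256 0.588] max 1.77
```

>>> servo_tool --pt "0.2 0.06 -0.03 0.02 0.04 0.08 0" --pt "0.4 0.12 -0.03 0.04 0.08 0.16 0" --pt "0.65 0.2 -0.03 0.06 0.12 0.26 0" --pt "0.88 0.27 -0.03 0.08 0.16 0.36 0" --pt "0.95 0.3 -0.03 0.1 0.2 0.46 0" --pt "0.98 0.4 -0.03 0.13 0.256 0.588 0" --pt "0.98 0.53 -0.05 0.13 0.256 0.588 0" --pt "0.98 0.53 -0.05 0.13 0.256 0.588 0"

```text
t: 5.6
tcp_pos: [0.6188, 0.1797, 0.2453]
orientation: [0.868, 0.496, 0.001, -0.0]
contact_force: [-0.2, 0.2, -1.0]
gripper_width: 0.503
```

```bash
python3 - <<'E'
from plan import *
Rt=Rdown(1.0405-np.pi/2);c=np.array([.5608,.3118,0])
goto(c+[0,0,.15],Rt)
E
```

```text
shift [ 0.421 -0.585  0.476] turn [ 0.    -0.001 -0.001] max 0.59
```

>>> servo_tool --pt "0.2 -0.28 0.2 0 0 0 0" --pt "0.35 -0.5 0.35 0 0 0 0" --pt "0.421 -0.585 0.45 0 0 0 0" --pt "0.421 -0.585 0.476 0 0 0 0" --pt "0.421 -0.585 0.476 0 -0.001 -0.001 0" --pt "0.421 -0.585 0.476 0 -0.001 -0.001 0" --pt "0.421 -0.585 0.476 0 -0.001 -0.001 0" --pt "0.421 -0.585 0.476 0 -0.001 -0.001 0"

```text
t: 6.6
tcp_pos: [0.5612, 0.3113, 0.1506]
orientation: [0.868, 0.497, 0.0, 0.0]
contact_force: [-0.6, -0.3, 0.4]
gripper_width: 0.503
```

```bash
python3 - <<'E'
from plan import *
Rt=Rdown(1.0405-np.pi/2);c=np.array([.5608,.3118,0])
goto(c+[0,0,.022+.034-.019+.001],Rt)
cv2.imwrite('pics/w3.png',camera('wrist'))
E
```

```text
shift [ 0.001 -0.003  0.563] turn [ 0.001  0.    -0.001] max 0.56
```

View pics/w3.png

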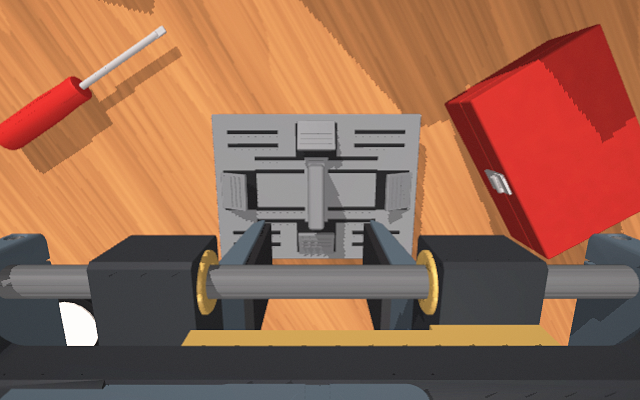

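>>> servo_tool --pt "0 -0.003 0.15 0 0 0 0" --pt "0 -0.003 0.3 0 0 0 0" --pt "0 -0.003 0.42 0 0 0 0" --pt "0 -0.003 0.52 0 0 0 0" --pt "0 -0.003 0.56 0 0 0 0" --pt "0 -0.003 0.56 0 0 0 -0.4" --pt "0 -0.003 0.56 0 0 0 -1" --pt "0 -0.003 0.56 0 0 0 -1" --newtons 35

```text
t: 7.65
tcp_pos: [0.5611, 0.3119, 0.0393]
orientation: [0.868, 0.497, 0.001, 0.0]
contact_force: [-0.1, 0.4, -0.5]
gripper_width: 0.201
```

>>> servo_tool --pt "0 0 0 0 0 0 -1" --pt "0 0 0 0 0 0 -1" --pt "0 0 -0.1 0 0 0 -1" --pt "0 0 -0.25 0 0 0 -1" --pt "0 0 -0.45 0 0 0 -1" --pt "0 0 -0.7 0 0 0 -1" --pt "0 0 -0.9 0 0 0 -1" --pt "0 0 -0.9 0 0 0 -1" --newtons 35

```text
t: 8.65
tcp_pos: [0.5625, 0.3128, 0.2243]
orientation: [0.868, 0.497, 0.004, 0.001]
contact_force: [1.2, -0.2, -0.4]
gripper_width: 0.009
```

```bash
python3 - <<'E'
from plan import *
o=get_obs();print(o['contact_force'],o['gripper_width']*91,o['tcp_pos'])
im=camera('wrist');cv2.imwrite('pics/w4.png',im)
E
```

```text
[ 1.16221299 -0.21733502 -0.35572255] 0.7813929249159897 [0.5625477  0.31280902 0.22427444]
```

View pics/w4.png

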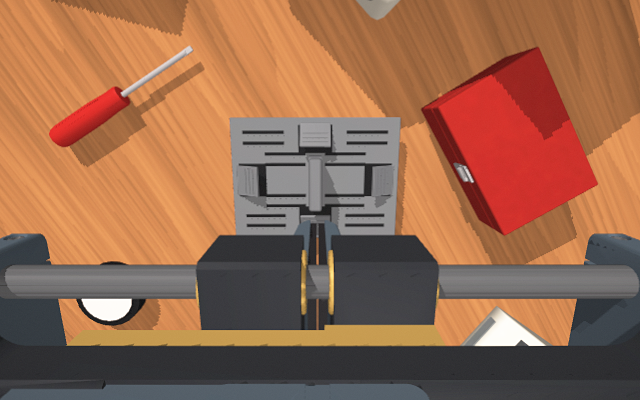

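```bash
python3 - <<'E'
from plan import *
o=get_obs();C=cam('wrist',o);camera('wrist')
ms=silhouettes('wrist','cover');m=ms[0]['mask'];print(ms[0]['confidence'],m.sum(),m.any(1).nonzero()[0][[0,-1]])
T=cam('top');camera('top');mt=silhouettes('top','cover')
for q in mt: print(q['confidence'],q['xy'])
# handle & TCP
p=np.array([.5608,.3118,1.0405])
print(proj(pose_flat(np.array([[.028,0,.043],[-.028,0,.043],[.07,.095,.005],[.07,-.095,.005],[-.07,.095,.005],[-.07,-.095,.005]]),p),C).round(1).tolist())
print('tcp',proj(o['tcp_pos'],C))
im=cv2.imread('pics/w4.png')[110:250,210:420];cv2.imwrite('pics/w4z.png',cv2.resize(im,None,fx=3.7,fy=3.7,interpolation=0))
E
```

```text
0.92 19365 [115 236]
0.69 [0.4294, 0.4705]
0.6 [0.2706, 0.525]
[[315.7, 157.4], [315.7, 210.6], [228.7, 115.2], [402.4, 115.1], [235.7, 236.8], [395.7, 236.6]]
tcp [[316.33693894 230.2391505 ]]
```

View pics/w4z.png

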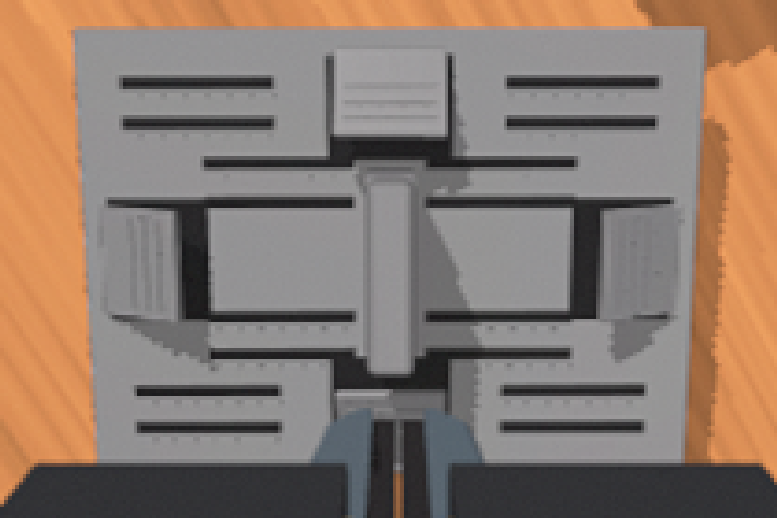

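```bash
python3 - <<'E'
from plan import *
Rt=Rdown(1.0405-np.pi/2);c=np.array([.5608,.3118,0])
goto(c+[0,0,.036],Rt)
E
```

```text
shift [0.003 0.002 0.912] turn [ 0.     0.    -0.001] max 0.91
```

>>> servo_tool --pt "0 0 0 0 0 0 0" --pt "0 0 0.1 0 0 0 0" --pt "0 0 0.25 0 0 0 0" --pt "0 0 0.4 0 0 0 0" --pt "0.003 0.002 0.6 0 0 0 0" --pt "0.003 0.002 0.8 0 0 0 0" --pt "0.003 0.002 0.91 0 0 0 0" --pt "0.003 0.002 0.912 0 0 0 0"

```text
t: 9.9
tcp_pos: [0.5597, 0.3112, 0.0341]
orientation: [0.868, 0.497, -0.002, 0.0]
contact_force: [-0.2, 0.8, 0.5]
gripper_width: 0.499
```

>>> servo_tool --pt "0 0 0 0 0 0 -1" --pt "0 0 0 0 0 0 -1" --pt "0 0 0 0 0 0 -1" --pt "0 0 0 0 0 0 -1" --pt "0 0 0 0 0 0 -1" --pt "0 0 0 0 0 0 -1" --pt "0 0 0 0 0 0 -1" --pt "0 0 0 0 0 0 -1" --newtons 50

```text
t: 10.9
tcp_pos: [0.5597, 0.3112, 0.034]
orientation: [0.868, 0.497, -0.002, 0.0]
contact_force: [-0.4, -0.7, 0.7]
gripper_width: 0.007
```

```bash
python3 - <<'E'
from plan import *
o=get_obs();print(o['contact_force'],o['gripper_width']*91,o['tcp_pos'])
im=camera('wrist');cv2.imwrite('pics/w5.png',im)
E
```

```text
[-0.39650198 -0.74353308  0.67705656] 0.6074089127357112 [0.55972079 0.31116247 0.0340315 ]
```

View pics/w5.png

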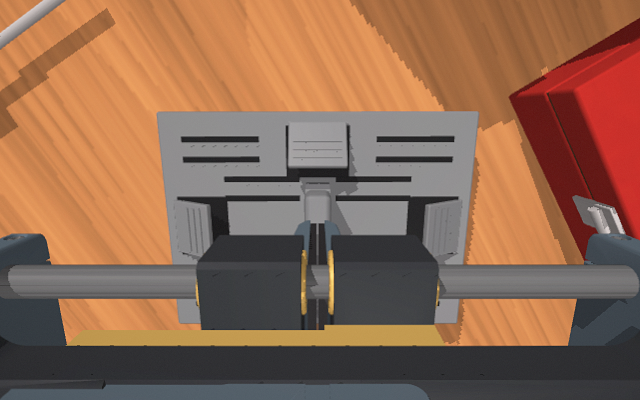

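```bash
python3 - <<'E'
from plan import *
o=get_obs();C=cam('wrist',o)
im=cv2.imread('pics/w5.png')
p=np.array([.5608,.3118,1.0405])
Q=proj(pose_flat(np.array([[.028,0,.043],[0,0,.043],[-.028,0,.043],[.07,.095,.005],[.07,-.095,.005],[-.07,.095,.005],[-.07,-.095,.005]]),p),C);print(Q.round(1).tolist())
print('tcp',proj(o['tcp_pos'],C))
cv2.imwrite('pics/w5z.png',cv2.resize(im[150:300,220:420],None,fx=4,fy=4,interpolation=0))
s=camera('scene')
cv2.imwrite('pics/s5z.png',cv2.resize(s[170:320,230:430],None,fx=4,fy=4,interpolation=0))
E
```

```text
[[317.3, 194.9], [317.3, 246.7], [317.3, 294.8], [154.6, 110.5], [480.2, 110.4], [177.6, 323.5], [457.3, 323.6]]
tcp [[316.33581522 230.23464412]]
```

View pics/w5z.png

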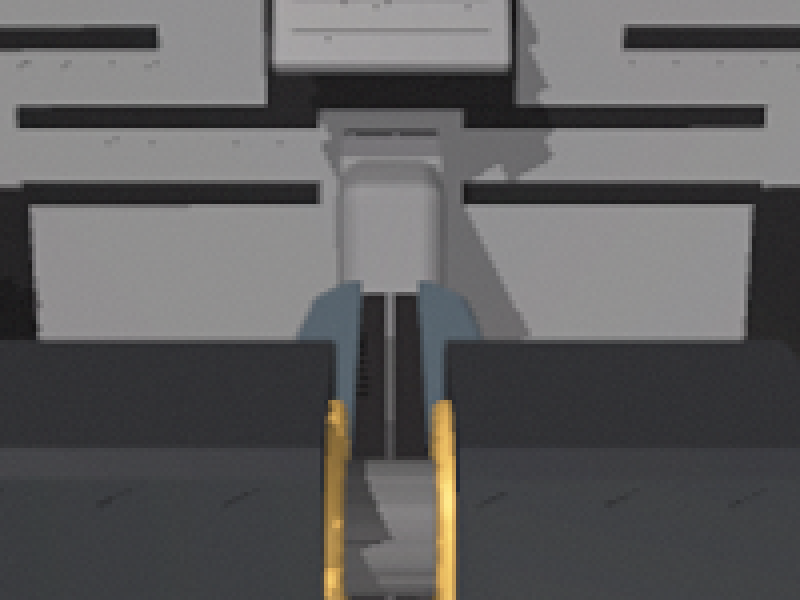

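View pics/s5z.png

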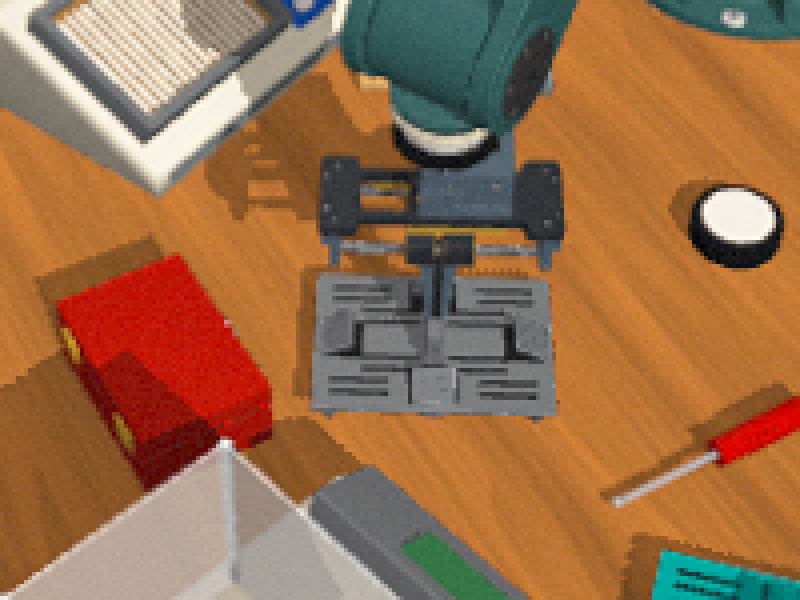

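```bash
python3 - <<'E'
from plan import *
o=get_obs();Rm,p=cur(o);C=cam('scene');s=camera('scene')
b=cv2.resize(s[170:320,230:430],None,fx=4,fy=4,interpolation=0)
for z,c in((0,(0,0,255)),(-.019,(0,255,0)),(-.04,(255,0,0)),(-.079,(255,0,255))):
    for x in(-.016,0,.016):
        u=(proj(p+Rm.apply([x,0,z]),C)[0]-[230,170]+.5)*4;print(z,x,u.round());cv2.circle(b,tuple(int(v) for v in u),2,c,-1)
h=pose_flat(np.array([[.028,0,.043],[0,0,.043],[-.028,0,.043],[0,0,.005]]),np.array([.5608,.3118,1.0405]))
for q in h:
    u=(proj(q,C)[0]-[230,170]+.5)*4;cv2.circle(b,tuple(int(v) for v in u),2,(0,255,255),-1)
cv2.imwrite('pics/s5y.png',cv2.resize(b[200:450,250:600],None,fx=2.2,fy=2.2))
C=cam('wrist',o)
for x in(-.016,0,.016):
  for z in (0,-.02,-.04): print(x,z,proj(p+Rm.apply([x,.0,z]),C))
E
```

```text
0 -0.016 [434. 318.]
0 0 [434. 333.]
0 0.016 [434. 349.]
-0.019 -0.016 [435. 302.]
-0.019 0 [435. 317.]
-0.019 0.016 [435. 333.]
-0.04 -0.016 [436. 284.]
-0.04 0 [436. 299.]
-0.04 0.016 [436. 315.]
-0.079 -0.016 [437. 250.]
-0.079 0 [437. 265.]
-0.079 0.016 [438. 281.]
-0.016 0 [[316.32820625 254.69279936]]
-0.016 -0.02 [[316.27266709 267.93244609]]
-0.016 -0.04 [[316.20549259 283.94713333]]
0 0 [[316.33581732 230.23465276]]
0 -0.02 [[316.27992638 241.36556918]]
0 -0.04 [[316.21206963 254.88046222]]
0.016 0 [[316.34372376 204.89721524]]
0.016 -0.02 [[316.28750063 213.74807357]]
0.016 -0.04 [[316.21897237 224.53662411]]
```

View pics/s5y.png

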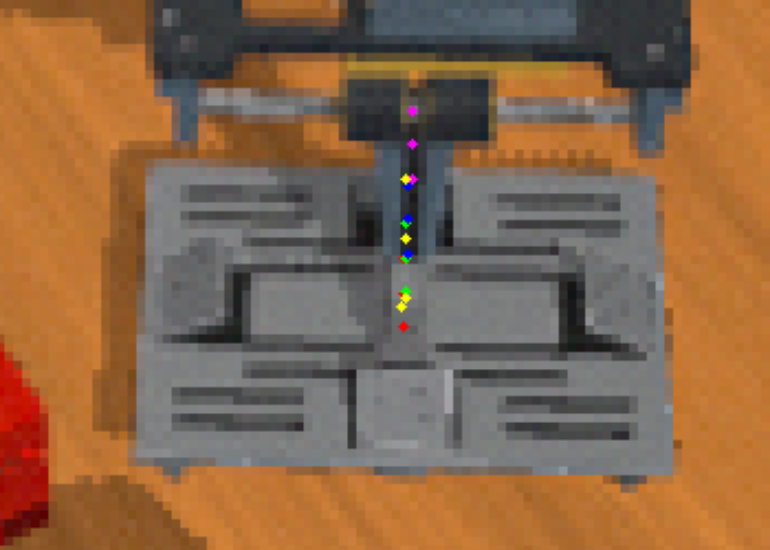

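```bash
python3 - <<'E'
from plan import *
goto(np.array([.5608,.3118,.001]),Rdown(1.0405-np.pi/2))
E
```

```text
shift [0.006 0.003 0.165] turn [-0.001  0.002 -0.001] max 0.17
```

>>> servo_tool --pt "0 0 0 0 0 0 0" --pt "0 0 0 0 0 0 0" --pt "0 0 0 0 0 0 0" --pt "0.003 0.001 0.02 0 0 0 0" --pt "0.006 0.003 0.05 -0.001 0.002 -0.001 0" --pt "0.006 0.003 0.08 -0.001 0.002 -0.001 0" --pt "0.006 0.003 0.1 -0.001 0.002 -0.001 0" --pt "0.006 0.003 0.1 -0.001 0.002 -0.001 0"

```text
t: 12.05
tcp_pos: [0.5606, 0.3117, 0.0136]
orientation: [0.868, 0.497, -0.0, 0.0]
contact_force: [0.1, 0.2, -0.6]
gripper_width: 0.495
```

```bash
python3 - <<'E'
from plan import *
im=camera('wrist');cv2.imwrite('pics/w6.png',cv2.resize(im[150:300,180:460],None,fx=2.8,fy=2.8,interpolation=0))
goto(np.array([.5608,.3118,.001]),Rdown(1.0405-np.pi/2))
s=camera('scene')
cv2.imwrite('pics/s6.png',cv2.resize(s[220:290,300:380],None,fx=7,fy=7,interpolation=0))
E
```

```text
shift [0.    0.    0.064] turn [0. 0. 0.] max 0.06
```

View pics/w6.png

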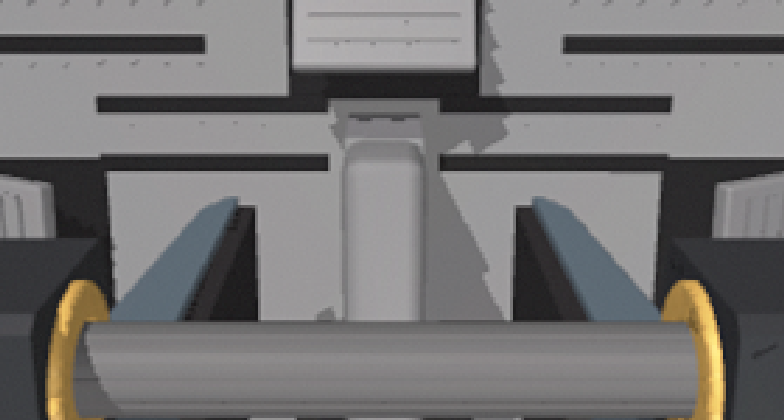

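View pics/s6.png

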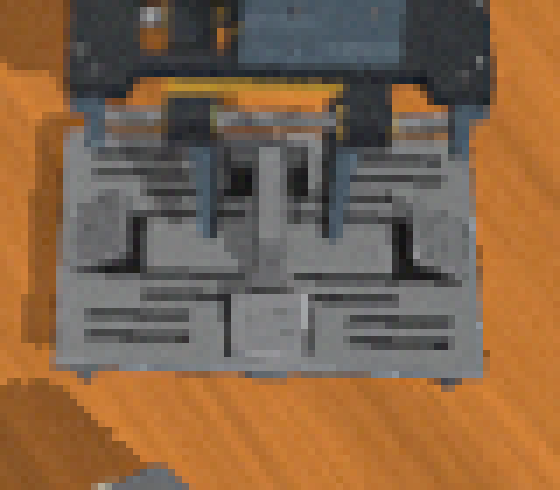

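>>> servo_tool --pt "0 0 0.03 0 0 0 0" --pt "0 0 0.06 0 0 0 0" --pt "0 0 0.064 0 0 0 0" --pt "0 0 0.064 0 0 0 -1" --pt "0 0 0.064 0 0 0 -1" --pt "0 0 0.064 0 0 0 -1" --pt "0 0 0.064 0 0 0 -1" --pt "0 0 0.064 0 0 0 -1" --newtons 45

```text
t: 13.15
tcp_pos: [0.561, 0.3119, 0.0014]
orientation: [0.868, 0.497, 0.0, 0.0]
contact_force: [0.1, 0.6, 2.0]
gripper_width: 0.15
```

>>> servo_tool --pt "0 0 0 0 0 0 -1" --pt "0 0 -0.08 0 0 0 -1" --pt "0 0 -0.22 0 0 0 -1" --pt "0 0 -0.42 0 0 0 -1" --pt "0 0 -0.64 0 0 0 -1" --pt "0 0 -0.84 0 0 0 -1" --pt "0 0 -0.96 0 0 0 -1" --pt "0 0 -1 0 0 0 -1" --newtons 45

```text
t: 14.15
tcp_pos: [0.5614, 0.3122, 0.2037]
orientation: [0.868, 0.497, 0.001, 0.0]
contact_force: [0.1, 0.8, -3.2]
gripper_width: 0.153
```

```bash
python3 - <<'E'
from plan import *
o=get_obs();im=camera('wrist');cv2.imwrite('pics/w7.png',im)
print(o['gripper_width']*91,o['contact_force'])
f=np.array([.6137,-.0750,.1037]);yw=-1.153
M=Rf(yw).as_matrix()
g=f+M[:,2]*(-.0206+.07);print(g)   # seated TCP = f + fz*(.0014-.022)
goto(g,Rframe(yw))
E
```

```text
13.913339969916315 [ 0.07690102  0.77765565 -3.18422276]
[ 0.60522907 -0.05591842  0.1484716 ]
shift [-1.478  1.119  0.274] turn [-0.13  -0.257 -0.594] max 1.48
```

View pics/w7.png

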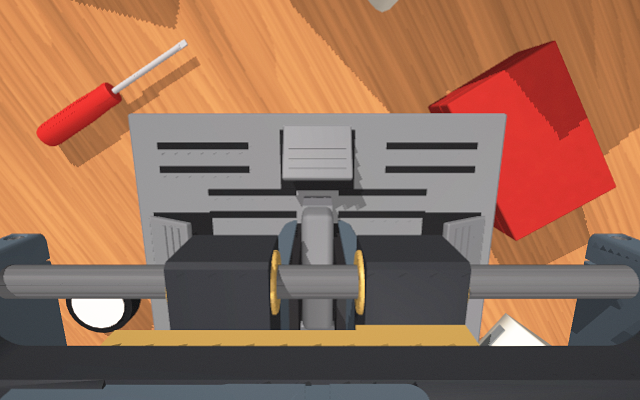

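>>> servo_tool --pt "-0.1 0.08 -0.1 -0.02 -0.04 -0.08 -1" --pt "-0.25 0.18 -0.2 -0.04 -0.08 -0.16 -1" --pt "-0.4 0.3 -0.25 -0.06 -0.12 -0.25 -1" --pt "-0.55 0.42 -0.25 -0.08 -0.15 -0.34 -1" --pt "-0.7 0.53 -0.25 -0.1 -0.19 -0.43 -1" --pt "-0.84 0.64 -0.25 -0.12 -0.23 -0.52 -1" --pt "-0.92 0.7 -0.25 -0.13 -0.257 -0.594 -1" --pt "-0.94 0.71 -0.25 -0.13 -0.257 -0.594 -1" --newtons 45

```text
t: 15.2
tcp_pos: [0.5876, 0.0775, 0.252]
orientation: [0.532, 0.819, -0.119, 0.18]
contact_force: [0.3, 0.2, -2.9]
gripper_width: 0.153
```

```bash
python3 - <<'E'
from plan import *
o=get_obs();print(o['gripper_width']*91)
# in-hand check
C0=(lambda K,D:(K,D))(*cam('wrist',o)[:2])
W=np.diag([1,-1,-1,1.])@np.linalg.inv(np.array(camera_info('wrist')['T_tool_cam']))
P=np.array([[.07,-.095,-.005],[.07,.095,-.005],[.028,0,-.043]])+[0,0,-.0206]
# cover x=tool x, cover y=-tool y (z flipped)
print(proj(P,(C0[0],C0[1],W)))
f=np.array([.6137,-.0750,.1037]);yw=-1.153
M=Rf(yw).as_matrix()
goto(f+M[:,2]*(-.0206+.07),Rframe(yw))
E
```

```text
13.95039848416631
[[124.22393702 110.69465466]
 [506.8857364  110.94071126]
 [315.33962546 212.61057703]]
shift [-0.367 -0.189  0.742] turn [-0.001 -0.001  0.   ] max 0.74
```

>>> servo_tool --pt "-0.1 -0.05 0.1 0 0 0 -1" --pt "-0.22 -0.12 0.25 0 0 0 -1" --pt "-0.33 -0.17 0.4 0 0 0 -1" --pt "-0.367 -0.189 0.55 0 0 0 -1" --pt "-0.367 -0.189 0.67 0 0 0 -1" --pt "-0.367 -0.189 0.72 -0.001 -0.001 0 -1" --pt "-0.367 -0.189 0.727 -0.001 -0.001 0 -1" --pt "-0.367 -0.189 0.727 -0.001 -0.001 0 -1" --newtons 45

```text
t: 16.2
tcp_pos: [0.6051, -0.0543, 0.1518]
orientation: [0.532, 0.818, -0.118, 0.182]
contact_force: [-0.6, -0.6, -2.5]
gripper_width: 0.153
```

```bash
python3 - <<'E'
from plan import *
o=get_obs();print(o['gripper_width']*91,o['contact_force'])
f=np.array([.6132,-.0738,.1064]);yw=-1.153
M=Rf(yw).as_matrix()
goto(f+M[:,2]*(-.0206),Rframe(yw))
for c in('scene','top'):
    im=camera(c);C=cam(c)
    im=im[100:230,200:360] if c=='scene' else im[120:250,290:420]
    cv2.imwrite(f'pics/{c}8.png',cv2.resize(im,None,fx=4.5,fy=4.5,interpolation=0))
E
```

```text
13.89896835038728 [-0.56256004 -0.58082451 -2.52894454]
shift [ 0.    -0.003  0.353] turn [ 0.  0. -0.] max 0.35
```

View pics/scene8.png

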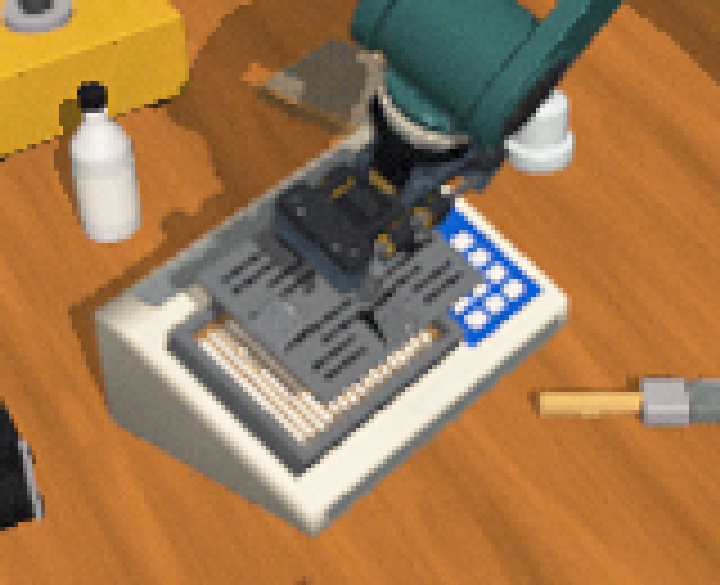

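View pics/top8.png

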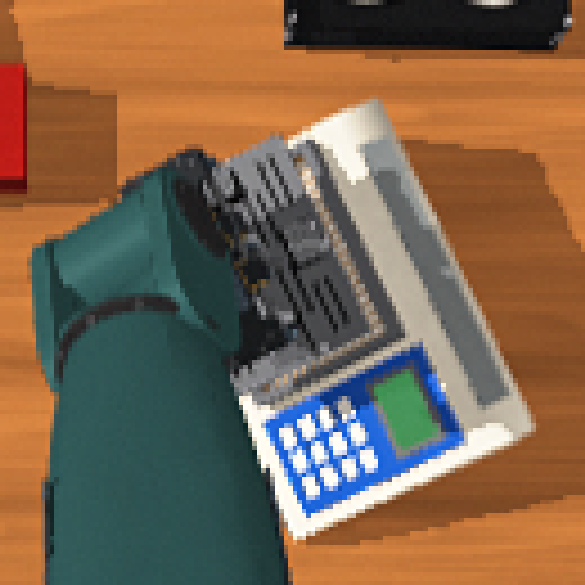

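>>> servo_tool --pt "0 -0.003 0.06 0 0 0 -1" --pt "0 -0.003 0.13 0 0 0 -1" --pt "0 -0.003 0.19 0 0 0 -1" --pt "0 -0.003 0.23 0 0 0 -1" --pt "0 -0.003 0.25 0 0 0 -1" --pt "0 -0.003 0.265 0 0 0 -1" --pt "0 -0.003 0.28 0 0 0 -1" --pt "0 -0.003 0.28 0 0 0 -1" --newtons 45

```text
t: 17.3
tcp_pos: [0.6142, -0.0762, 0.1012]
orientation: [0.532, 0.818, -0.118, 0.182]
contact_force: [0.4, -0.5, -2.4]
gripper_width: 0.153
```

```bash
python3 - <<'E'
from plan import *
o=get_obs();print(o['gripper_width']*91,o['contact_force'],o['ft_torque'])
f=np.array([.6132,-.0738,.1064]);yw=-1.153
M=Rf(yw).as_matrix()
print('in frame axes force',M.T@o['contact_force'])
goto(f+M[:,2]*(-.0206),Rframe(yw))
im=camera('scene')[100:230,200:360]
cv2.imwrite(f'pics/scene9.png',cv2.resize(im,None,fx=4.5,fy=4.5,interpolation=0))
im=camera('wrist');cv2.imwrite('pics/w9.png',im)
E
```

```text
13.888075736820406 [ 0.39921176 -0.48580314 -2.42235603] [0.37403998 0.25614863 0.00794047]
in frame axes force [-0.47451298  0.16776036 -2.45150512]
shift [0.001 0.    0.074] turn [ 0.     0.001 -0.   ] max 0.07
```

View pics/scene9.png

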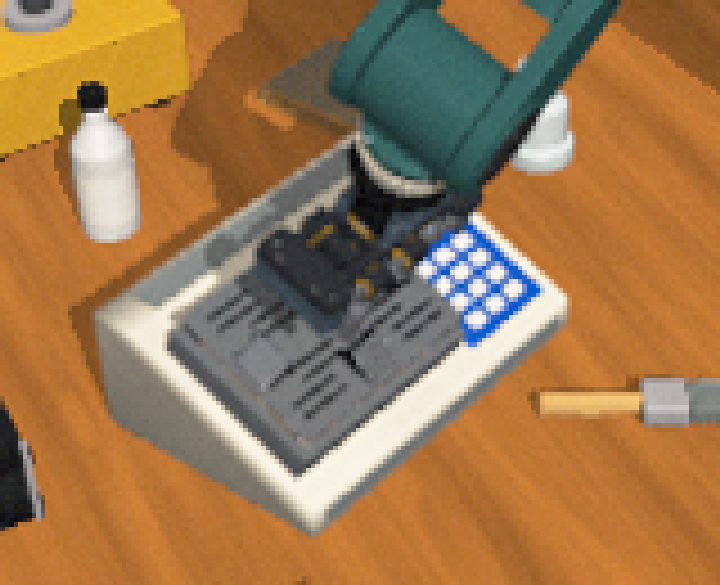

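View pics/w9.png

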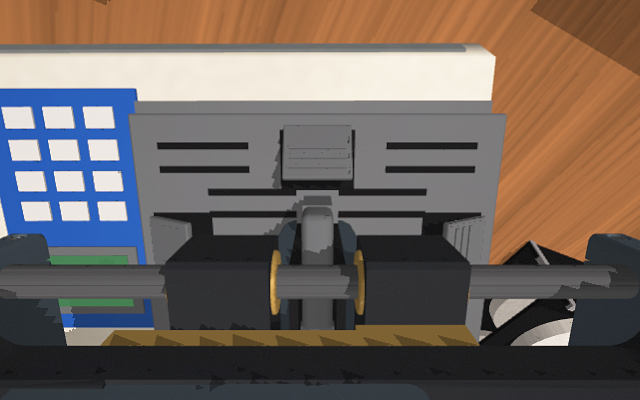

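```bash
python3 - <<'E'
from plan import *
o=get_obs();C=cam('wrist',o)
f=np.array([.6132,-.0738,.1064,-1.153])
print(proj(pose_fr(np.array([[-.074,-.099,0],[-.074,.099,0]]),f),C))
im=cv2.imread('pics/w9.png')
a=cv2.resize(im[90:160,115:165],None,fx=8,fy=8,interpolation=0);b=cv2.resize(im[90:160,465:515],None,fx=8,fy=8,interpolation=0)
cv2.imwrite('pics/w9z.png',np.hstack([a[:560],b[:560]])[:, :800])
E
```

```text
[[134.69529862 103.13193482]
 [496.38216249 103.28060749]]
```

View pics/w9z.png

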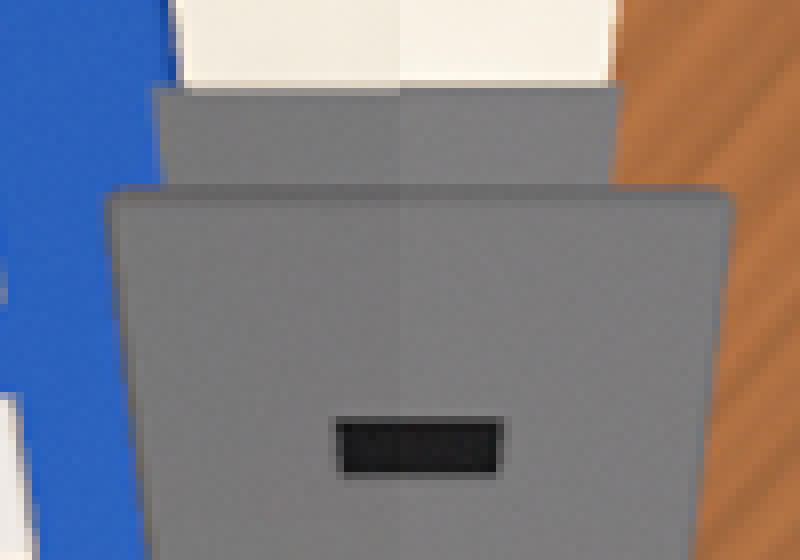

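>>> servo_tool --pt "0.006 -0.005 0 0 0 0 -1" --pt "0.0125 -0.011 0 0 0 0 -1" --pt "0.0125 -0.011 0 0 0 0 -1" --pt "0.0125 -0.011 0.01 0 0 0 -1" --pt "0.0125 -0.011 0.02 0 0 0 -1" --pt "0.0125 -0.011 0.02 0 0 0 -1" --pt "0.0125 -0.011 0.02 0 0 0 -1" --pt "0.0125 -0.011 0.02 0 0 0 -1" --newtons 45

```text
t: 18.4
tcp_pos: [0.6121, -0.0765, 0.0968]
orientation: [0.532, 0.818, -0.118, 0.182]
contact_force: [-0.5, -0.8, -2.1]
gripper_width: 0.152
```

```bash
python3 - <<'E'
from plan import *
o=get_obs();C=cam('wrist',o)
M=Rf(-1.153).as_matrix()
print('frame-axes force',M.T@o['contact_force'],o['ft_torque'])
goto(np.array([.6132,-.0738,.1064])-M[:,2]*.0206,Rframe(-1.153))
im=camera('wrist')
a=cv2.resize(im[90:160,115:165],None,fx=8,fy=8,interpolation=0);b=cv2.resize(im[90:160,465:515],None,fx=8,fy=8,interpolation=0)
cv2.imwrite('pics/w10z.png',np.hstack([a[:560],b[:560]])[:, :800])
s=camera('scene')[100:230,200:360]
cv2.imwrite(f'pics/scene10.png',cv2.resize(s,None,fx=4.5,fy=4.5,interpolation=0))
E
```

```text
frame-axes force [-0.43610835 -0.80000795 -2.14692888] [0.36643402 0.22911698 0.02859471]
shift [-0.011  0.011  0.055] turn [ 0.001  0.001 -0.   ] max 0.06
```

View pics/w10z.png

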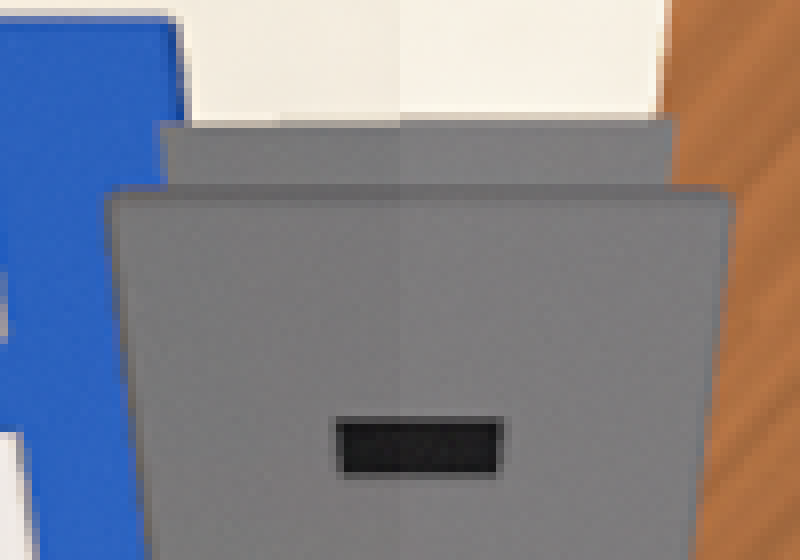

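View pics/scene10.png

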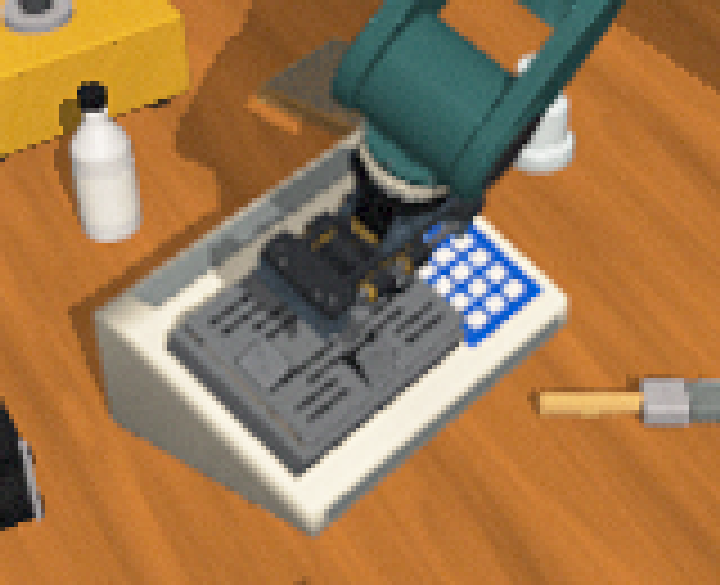

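>>> servo_tool --pt "0.002 0 0.01 0 0 0 -1" --pt "0.002 0 0.02 0 0 0 -1" --pt "0.002 0 0.03 0 0 0 -1" --pt "0.002 0 0.038 0 0 0 -1" --pt "0.002 0 0.044 0 0 0 -1" --pt "0.002 0 0.048 0 0 0 -1" --pt "0.002 0 0.05 0 0 0 -1" --pt "0.002 0 0.05 0 0 0 -1" --newtons 45

```text
t: 19.5
tcp_pos: [0.6137, -0.0801, 0.0876]
orientation: [0.532, 0.818, -0.118, 0.182]
contact_force: [0.9, 0.8, -2.4]
gripper_width: 0.151
```

```bash
python3 - <<'E'
from plan import *
o=get_obs()
M=Rf(-1.153).as_matrix()
print('frame-axes force',M.T@o['contact_force'],M.T@o['ft_torque'])
goto(np.array([.6132,-.0738,.1064])-M[:,2]*.0206,Rframe(-1.153))
E
```

```text
frame-axes force [-1.34351928  1.138014   -2.04098328] [-0.09354756  0.47808281  0.06002736]
shift [-0.013  0.011  0.005] turn [ 0.001  0.001 -0.   ] max 0.01
```

>>> servo_tool --pt "0 0 0.003 0 0 0 -1" --pt "0 0 0.005 0 0 0 -1" --pt "0 0 0.007 0 0 0 -1" --pt "0 0 0.009 0 0 0 -1" --pt "0 0 0.011 0 0 0 -1" --pt "0 0 0.013 0 0 0 -1" --pt "0 0 0.013 0 0 0 -1" --pt "0 0 0.013 0 0 0 -1" --newtons 45

```text
t: 20.5
tcp_pos: [0.6141, -0.0811, 0.0852]
orientation: [0.532, 0.818, -0.118, 0.182]
contact_force: [0.7, -0.3, -2.5]
gripper_width: 0.149
```

```bash
python3 - <<'E'
from plan import *
o=get_obs()
M=Rf(-1.153).as_matrix()
print('frame-axes force',M.T@o['contact_force'],M.T@o['ft_torque'])
goto(np.array([.6132,-.0738,.1064])-M[:,2]*.0206,Rframe(-1.153))
im=camera('wrist')
a=cv2.resize(im[90:160,115:165],None,fx=8,fy=8,interpolation=0);b=cv2.resize(im[90:160,465:515],None,fx=8,fy=8,interpolation=0)
cv2.imwrite('pics/w11z.png',np.hstack([a[:560],b[:560]])[:, :800])
E
```

```text
frame-axes force [-0.55259255  0.50928205 -2.54097279] [-0.02061166  0.40036392  0.034312  ]
shift [-0.013  0.011 -0.008] turn [ 0.001  0.001 -0.   ] max 0.01
```

View pics/w11z.png

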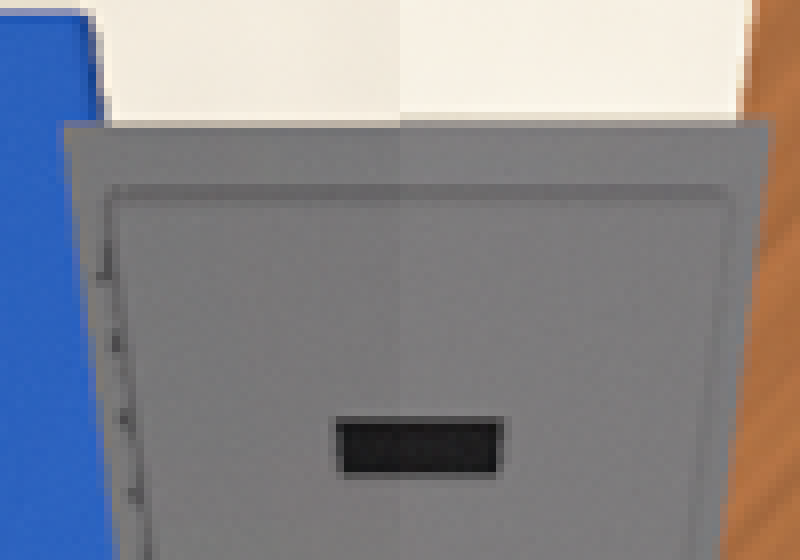

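>>> servo_tool --pt "0 0 0.003 0 0 0 -1" --pt "0 0 0.005 0 0 0 -1" --pt "0 0 0.007 0 0 0 -1" --pt "0 0 0.009 0 0 0 -1" --pt "0 0 0.011 0 0 0 -1" --pt "0 0 0.013 0 0 0 -1" --pt "0 0 0.013 0 0 0 -1" --pt "0 0 0.013 0 0 0 -1" --newtons 45

```text
t: 21.55
tcp_pos: [0.6143, -0.0814, 0.0848]
orientation: [0.533, 0.818, -0.118, 0.182]
contact_force: [-26.6, 19.8, 40.0]
gripper_width: 0.152
```

```bash
python3 - <<'E'
from plan import *
o=get_obs()
M=Rf(-1.153).as_matrix()
print('frame-axes force',M.T@o['contact_force'],M.T@o['ft_torque'])
goto(np.array([.6132,-.0738,.1064])-M[:,2]*.0206,Rframe(-1.153))
E
```

```text
frame-axes force [ -9.25450046 -16.30169812  48.43445117] [-2.75930398  1.95906985  0.11836706]
shift [-0.012  0.01  -0.01 ] turn [ 0.     0.001 -0.001] max 0.01
```

>>> servo_tool --pt "0 0 -0.01 0 0 0 -1" --pt "0 0 -0.01 0 0 0 -0.6" --pt "0 0 -0.01 0 0 0 -0.3" --pt "0 0 -0.01 0 0 0 0" --pt "0 0 -0.01 0 0 0 0" --pt "0 0 -0.1 0 0 0 0" --pt "0 0 -0.25 0 0 0 0" --pt "0 0 -0.4 0 0 0 0"

```text
t: 22.55
tcp_pos: [0.6002, -0.0497, 0.159]
orientation: [0.533, 0.818, -0.118, 0.182]
contact_force: [0.4, 0.2, 0.9]
gripper_width: 0.499
```

```bash
cat > fr.py <<'E'
from plan import *
M=Rf(-1.153).as_matrix()
OF=np.array([.6143,-.0814,.0848])+M[:,2]*.0206
def tip(x,y,z,d=.037):  # print shift to bring finger tip to frame coords
    return goto(OF+M@np.array([x,y,z])-M[:,2]*d,Rframe(-1.153))
E
python3 - <<'E'
from fr import *
o=get_obs();print(M.T@o['contact_force'],OF)
im=camera('wrist');cv2.imwrite('pics/w12.png',im)
s=camera('scene')[100:230,200:360]
cv2.imwrite(f'pics/scene12.png',cv2.resize(s,None,fx=4.5,fy=4.5,interpolation=0))
tip(0,-.069,.04)
tip(-.048,0,.03)
E
```

```text
[0.34985    0.40774535 0.77594804] [ 0.61076759 -0.0734429   0.10346994]
shift [ 0.004 -0.355  0.299] turn [ 0.003  0.002 -0.001] max 0.36
shift [ 0.245 -0.011  0.35 ] turn [ 0.003  0.002 -0.001] max 0.35
```

View pics/w12.png

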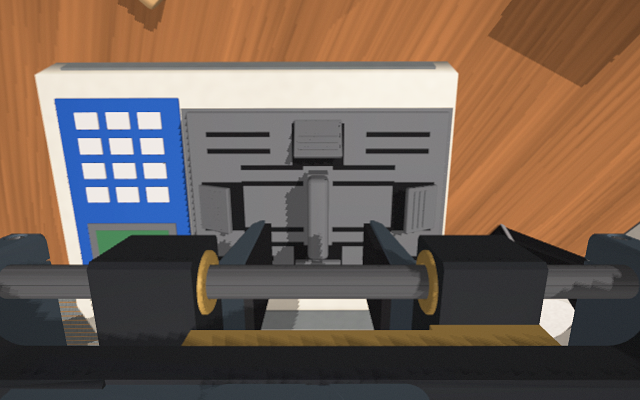

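View pics/scene12.png

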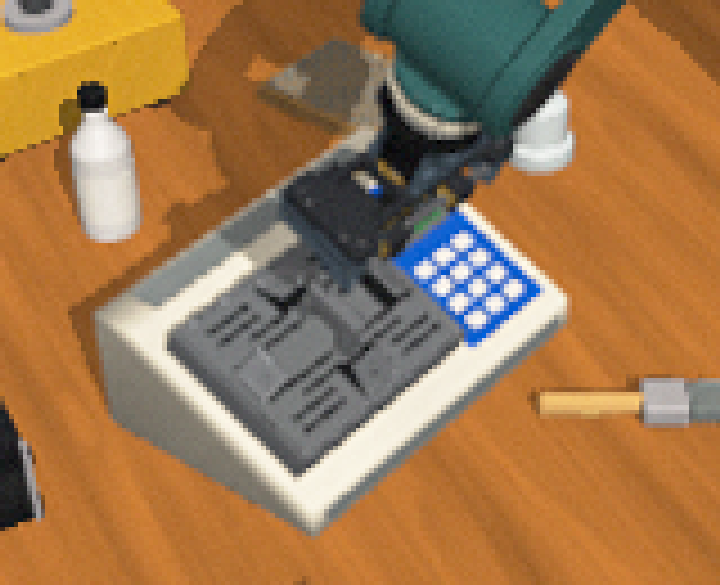

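>>> servo_tool --pt "0 -0.1 0 0 0 0 -1" --pt "0.004 -0.2 0 0.003 0.002 -0.001 -1" --pt "0.004 -0.3 0.05 0.003 0.002 -0.001 -1" --pt "0.004 -0.355 0.15 0.003 0.002 -0.001 -1" --pt "0.004 -0.355 0.25 0.003 0.002 -0.001 -1" --pt "0.004 -0.355 0.33 0.003 0.002 -0.001 -1" --pt "0.004 -0.355 0.35 0.003 0.002 -0.001 -1" --pt "0.004 -0.355 0.35 0.003 0.002 -0.001 -1"

```text
t: 23.65
tcp_pos: [0.5493, -0.1043, 0.0967]
orientation: [0.532, 0.818, -0.118, 0.181]
contact_force: [0.4, 0.3, 0.8]
gripper_width: 0.007
```

```bash
python3 - <<'E'
from fr import *
o=get_obs();print(M.T@o['contact_force'],o['gripper_width'])
tip(0,-.069,.007)
im=camera('wrist');cv2.imwrite('pics/w13.png',im)
E
```

```text
[0.22963586 0.52018417 0.80576025] 0.006733745890340097
shift [ 0.    -0.001  0.112] turn [-0. -0. -0.] max 0.11
```

View pics/w13.png

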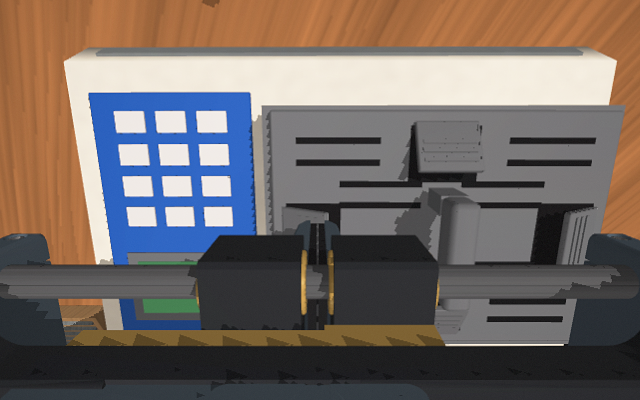

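>>> servo_tool --pt "0 0 0.04 0 0 0 -1" --pt "0 0 0.06 0 0 0 -1" --pt "0 0 0.075 0 0 0 -1" --pt "0 0 0.09 0 0 0 -1" --pt "0 0 0.1 0 0 0 -1" --pt "0 0 0.108 0 0 0 -1" --pt "0 0 0.113 0 0 0 -1" --pt "0 0 0.113 0 0 0 -1"

```text
t: 24.7
tcp_pos: [0.553, -0.113, 0.0764]
orientation: [0.532, 0.818, -0.118, 0.181]
contact_force: [-0.2, -0.6, 0.1]
gripper_width: 0.01
```

```bash
python3 - <<'E'
from fr import *
o=get_obs();print(M.T@o['contact_force'],M.T@o['ft_torque'])
tip(0,-.069,.007)
E
```

```text
[ 0.46475788 -0.43260891 -0.05871765] [0.02979061 0.17711228 0.02359641]
shift [ 0.    -0.001  0.   ] turn [-0. -0. -0.] max 0.0
```

>>> servo_tool --pt "0 0 0.004 0 0 0 -1" --pt "0 0 0.008 0 0 0 -1" --pt "0 0 0.012 0 0 0 -1" --pt "0 0 0.016 0 0 0 -1" --pt "0 0 0.02 0 0 0 -1" --pt "0 0 0.02 0 0 0 -1" --pt "0 0 0.02 0 0 0 -1" --pt "0 0 0.02 0 0 0 -1"

```text
t: 25.7
tcp_pos: [0.554, -0.114, 0.0741]
orientation: [0.533, 0.818, -0.118, 0.182]
contact_force: [-16.3, 18.2, 34.9]
gripper_width: 0.004
```

```bash
python3 - <<'E'
from fr import *
o=get_obs();print(M.T@o['contact_force'],M.T@o['ft_torque'])
tip(0,-.069,.007)
s=camera('scene')[100:230,200:360]
cv2.imwrite(f'pics/scene14.png',cv2.resize(s,None,fx=4.5,fy=4.5,interpolation=0))
E
```

```text
[-6.35032528 -7.5482998  41.46496349] [-1.54215495  1.6151818  -0.01773722]
shift [ 0.002 -0.003 -0.012] turn [ 0.     0.    -0.001] max 0.01
```

View pics/scene14.png

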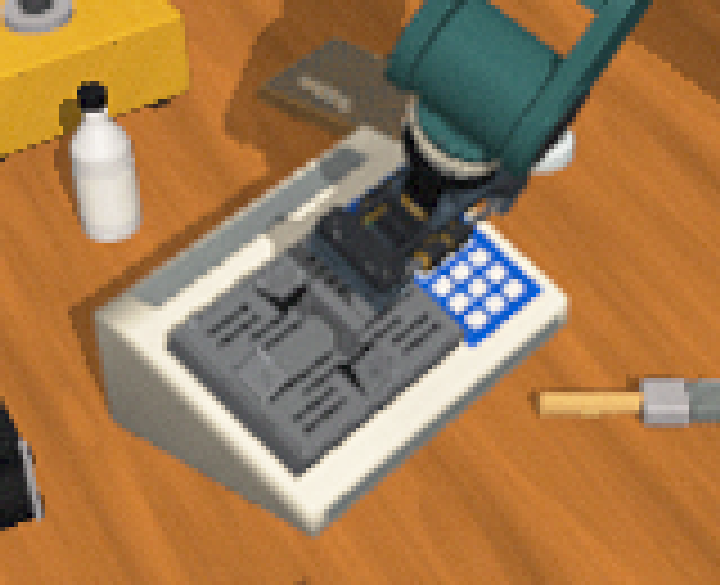

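```bash
sed -i 's/d=.037/d=.0395/' fr.py; python3 - <<'E'
from fr import *
tip(-.048,0,.03)
E
```

```text
shift [ 0.242  0.341 -0.115] turn [ 0.     0.    -0.001] max 0.34
```

>>> servo_tool --pt "0 0 -0.06 0 0 0 -1" --pt "0.06 0 -0.13 0 0 0 -1" --pt "0.16 0.05 -0.13 0 0 0 -1" --pt "0.242 0.12 -0.13 0 0 0 -1" --pt "0.242 0.23 -0.125 0 0 0 -1" --pt "0.242 0.32 -0.12 0 0 -0.001 -1" --pt "0.242 0.341 -0.115 0 0 -0.001 -1" --pt "0.242 0.341 -0.115 0 0 -0.001 -1"

```text
t: 26.75
tcp_pos: [0.5942, -0.0375, 0.0743]
orientation: [0.532, 0.819, -0.118, 0.182]
contact_force: [0.3, 0.9, 0.1]
gripper_width: 0.003
```

```bash
python3 - <<'E'
from fr import *
tip(-.048,0,.0065)
im=camera('wrist');cv2.imwrite('pics/w15.png',im)
E
```

```text
shift [-0.001  0.003  0.117] turn [0. 0. 0.] max 0.12
```

View pics/w15.png

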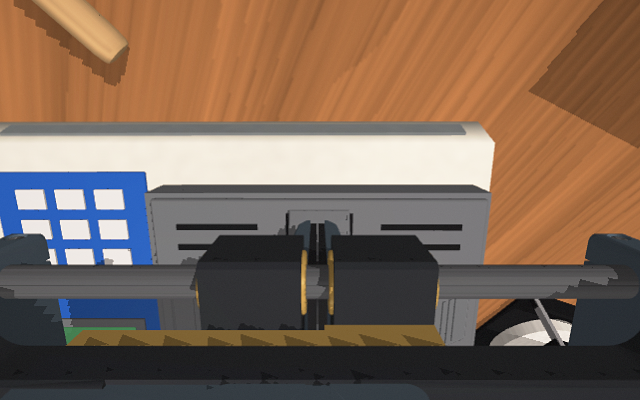

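>>> servo_tool --pt "0 0.003 0.04 0 0 0 -1" --pt "0 0.003 0.06 0 0 0 -1" --pt "0 0.003 0.08 0 0 0 -1" --pt "0 0.003 0.095 0 0 0 -1" --pt "0 0.003 0.106 0 0 0 -1" --pt "0 0.003 0.114 0 0 0 -1" --pt "0 0.003 0.12 0 0 0 -1" --pt "0 0.003 0.12 0 0 0 -1"

```text
t: 27.8
tcp_pos: [0.5984, -0.0462, 0.0542]
orientation: [0.532, 0.818, -0.118, 0.182]
contact_force: [-21.4, 15.0, 38.3]
gripper_width: 0.007
```

```bash
python3 - <<'E'
from fr import *
o=get_obs();print(M.T@o['contact_force'],M.T@o['ft_torque'])
tip(-.048,0,.0065)
tip(0,.069,.03)
E
```

```text
[ -4.11801283 -13.50857209  44.15008223] [-2.5467926   1.19766619  0.11628044]
shift [0.    0.001 0.005] turn [-0.     0.001 -0.   ] max 0.0
shift [-0.24   0.346 -0.112] turn [-0.     0.001 -0.   ] max 0.35
```

>>> servo_tool --pt "0 0 -0.06 0 0 0 -1" --pt "0 0.06 -0.125 0 0 0 -1" --pt "0 0.16 -0.125 0 0 0 -1" --pt "-0.03 0.26 -0.125 0 0 0 -1" --pt "-0.12 0.346 -0.12 0 0 0 -1" --pt "-0.22 0.346 -0.112 0 0.001 0 -1" --pt "-0.24 0.346 -0.112 0 0.001 0 -1" --pt "-0.24 0.346 -0.112 0 0.001 0 -1"

```text
t: 28.8
tcp_pos: [0.6754, -0.049, 0.0948]
orientation: [0.533, 0.818, -0.118, 0.181]
contact_force: [-1.3, 0.2, -0.0]
gripper_width: 0.004
```

```bash
python3 - <<'E'
from fr import *
tip(0,.069,.0065)
im=camera('wrist');cv2.imwrite('pics/w16.png',im)
E
```

```text
shift [-0.001  0.     0.117] turn [-0.    -0.    -0.001] max 0.12
```

View pics/w16.png

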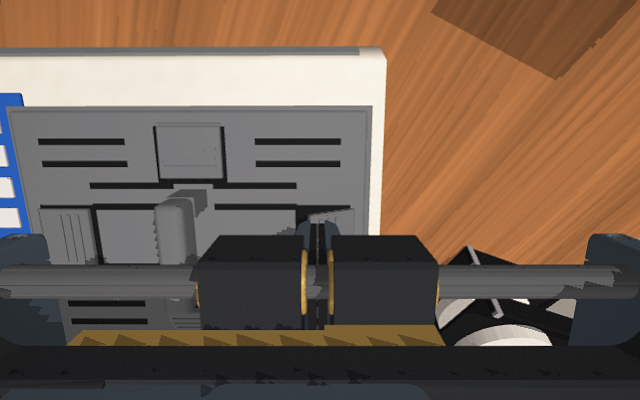

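Tab3 (190,152) and tab4 (70,235) lie flat; tab2 is below the finger. Press tab2.

>>> servo_tool --pt "0 0 0.04 0 0 0 -1" --pt "0 0 0.06 0 0 0 -1" --pt "0 0 0.08 0 0 0 -1" --pt "0 0 0.095 0 0 0 -1" --pt "0 0 0.106 0 0 0 -1" --pt "0 0 0.114 0 0 0 -1" --pt "0 0 0.12 0 0 0 -1" --pt "0 0 0.12 0 0 0 -1"

```text
t: 29.85
tcp_pos: [0.6789, -0.0576, 0.0742]
orientation: [0.533, 0.818, -0.118, 0.181]
contact_force: [-18.9, 11.8, 26.5]
gripper_width: 0.003
```

```bash
python3 - <<'E'
from fr import *
o=get_obs();print(M.T@o['contact_force'],M.T@o['ft_torque'])
tip(0,.069,.0065)
tip(.048,0,.03)
E
```

```text
[ -5.47211153 -12.4628359   31.78922408] [-2.19415597  1.11563792  0.0570452 ]
shift [-0.002  0.001  0.004] turn [-0.001 -0.    -0.001] max 0.0
shift [-0.243 -0.343 -0.113] turn [-0.001 -0.    -0.001] max 0.34
```

>>> servo_tool --pt "0 0 -0.06 0 0 0 -1" --pt "-0.06 0 -0.125 0 0 0 -1" --pt "-0.16 0 -0.125 0 0 0 -1" --pt "-0.243 -0.08 -0.125 0 0 0 -1" --pt "-0.243 -0.2 -0.12 0 0 0 -1" --pt "-0.243 -0.32 -0.113 -0.001 0 -0.001 -1" --pt "-0.243 -0.343 -0.113 -0.001 0 -0.001 -1" --pt "-0.243 -0.343 -0.113 -0.001 0 -0.001 -1"

```text
t: 30.85
tcp_pos: [0.6303, -0.1173, 0.1157]
orientation: [0.532, 0.818, -0.118, 0.182]
contact_force: [-0.3, 0.4, -0.4]
gripper_width: 0.004
```

```bash
python3 - <<'E'
from fr import *
o=get_obs();print(M.T@o['contact_force'])
tip(.048,0,.0065)
im=camera('wrist');cv2.imwrite('pics/w17.png',im)
E
```

```text
[-0.62871836 -0.15344234 -0.16556593]
shift [ 0.003 -0.     0.119] turn [ 0. -0. -0.] max 0.12
```

View pics/w17.png

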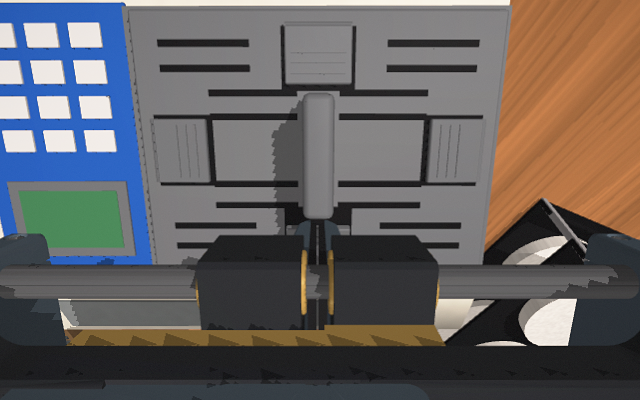

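>>> servo_tool --pt "0 0 0.04 0 0 0 -1" --pt "0 0 0.06 0 0 0 -1" --pt "0 0 0.08 0 0 0 -1" --pt "0 0 0.095 0 0 0 -1" --pt "0 0 0.107 0 0 0 -1" --pt "0 0 0.116 0 0 0 -1" --pt "0 0 0.122 0 0 0 -1" --pt "0 0 0.122 0 0 0 -1"

```text
t: 31.9
tcp_pos: [0.6347, -0.1258, 0.0951]
orientation: [0.533, 0.818, -0.118, 0.182]
contact_force: [-19.7, 17.7, 32.9]
gripper_width: 0.003
```

```bash
python3 - <<'E'
from fr import *
o=get_obs();print(M.T@o['contact_force'],M.T@o['ft_torque'])
tip(.048,0,.0065)
E
```

```text
[ -8.02645265 -10.80166638  40.06120516] [-2.06834438  1.74963457 -0.02035374]
shift [ 0.003 -0.003  0.005] turn [ 0.     0.    -0.001] max 0.01
```

Contact at home height. Back off along the normal and inspect.

>>> servo_tool --pt "0 0 -0.08 0 0 0 -1" --pt "0 0 -0.25 0 0 0 -1" --pt "-0.1 0 -0.45 0 0 0 -1" --pt "-0.2 0 -0.6 0 0 0 -1" --pt "-0.3 0 -0.7 0 0 0 -1" --pt "-0.35 0 -0.7 0 0 0 -1" --pt "-0.35 0 -0.7 0 0 0 -1" --pt "-0.35 0 -0.7 0 0 0 -1"

```text
t: 32.9
tcp_pos: [0.6356, -0.1296, 0.25]
orientation: [0.533, 0.818, -0.118, 0.181]
contact_force: [-0.5, -0.5, 0.2]
gripper_width: 0.006
```

```bash
python3 - <<'E'
from fr import *
o=get_obs();print(o['contact_force'],o['t'])
im=camera('wrist');cv2.imwrite('pics/w18.png',im)
s=camera('scene');cv2.imwrite('pics/scene18.png',s)
E
```

```text
[-0.46031215 -0.483801    0.22639432] 32.9
```

View pics/w18.png

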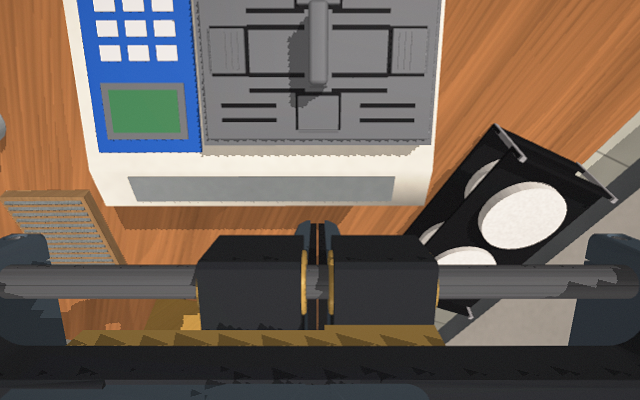

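View pics/scene18.png

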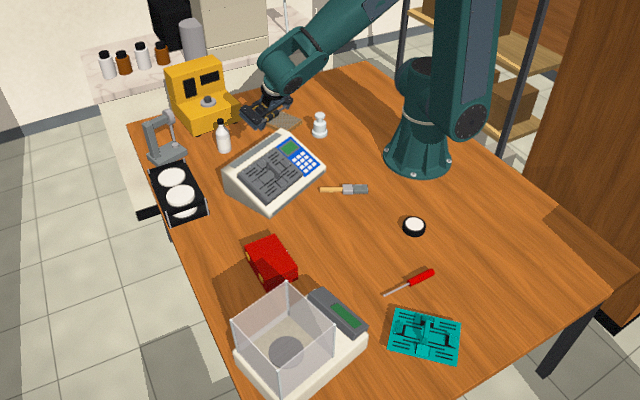

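```bash
python3 -c "
from bench import *
print(finish_job(),get_obs()['t'])"
```

```text
the job is handed in; nothing more can be done
the job is handed in; nothing more can be done
```

The grey cover is back on the filter frame and all four snap tabs are pressed home. I handed the job in at about 33 s of the 45 s; `finish_job` gave no verdict.

**Last checks**
- **Seating:** when I pressed the cover down it stopped hard at about 48 N, and the wrist picture just before showed it within about 0.5 mm of square on the frame.
- **Tabs:** each press ended in firm contact (32–44 N) close to the home height. In the pictures from the last press on, all four pads lie flat. This is from force and pictures; I had no direct reading of the tab angles.
- **At hand-in:** the force on the tool was near zero with the gripper clear, and the bystanders look unmoved in the scene picture.

**What disagreed**
- **Finger length:** the fingertips are about 40 mm short of the stated TCP, as the wrist and scene pictures and the contact heights all showed. My first two grasps closed on air above the handle, without moving the cover. I allowed for the offset after that.
- **Camera and position:** the wrist camera appeared to be about 3 mm off in depth. The first frame estimate was also about 2–3 mm off sideways; I corrected that during insertion by comparing the cover and frame edges directly.
- **Press forces:** several presses, the seating push included, went slightly over 40 N. They were made with the fingers, directly or through the gripped handle, not with the arm or gripper body.

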